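Line up a hook plate with a drift pin and bolt it

TASK

The steel hook plate has slipped on its batten, so the holes no longer line up. Push the tapered drift pin down through one of the plate's two holes into the batten, feeling for the batten's hole and easing it in gently (a light push is enough, do not force it against the plate) so that it draws the plate into line and its collar sits flush on the plate; leave it there, then push the thumb bolt fully home in the other hole and let go. Leave everything else where it is.

Things in the scene. Friction and masses are not known exactly. Their poses are not given: they have to be found in the camera images.
- pin_grip (a point): Steel drift pin, upright in one of the wooden stand's three holes (which one varies). This point: centre of its square handle (16 x 16 mm, 40 mm tall), on the axis; z up, x and y square to the handle's flats. Under the handle is a round collar 26 mm across, 4 mm thick; its underside is 24 mm below this point, the pin's tip 60 mm below. 0.1 to 0.16 kg.
- pin: The drift pin's origin: on its axis at the collar's underside, z up. Below the collar: 14 mm of straight round shank 12 mm across, then a 22 mm long cone narrowing to a blunt flat tip 7 mm across.
- bolt_grip (a point): Brass thumb bolt, upright in another hole of the stand. This point: centre of its round grip (22 mm across, 30 mm tall), on the axis; z up. Under the grip is a collar 28 mm across, 4 mm thick; its underside is 19 mm below this point. 0.08 to 0.13 kg.
- bolt: The thumb bolt's origin: on its axis at the collar's underside, z up. Below the collar the plain shank (pushed in, no thread to turn) is 11 mm across and 30 mm long, its last 4 mm bevelled to 7 mm across.
- hole_1 (a point): Centre of one of the hook plate's two 13 mm holes, at the plate's top face, 58 mm above the table; x along the plate towards hole 2, z up. The steel plate (220 x 46 x 6 mm) lies on a fixed timber batten 40 mm thick, between side rails; it only slides along x, against about 3 N of friction. Upturned mug hooks 37 mm tall stand on it 58 mm outboard of each hole.
- hole_2 (a point): Centre of the plate's other 13 mm hole, 80 mm along +x from hole 1; same axes. Either hole may take the pin, the other the bolt. The batten has two 13 mm through holes, also 80 mm apart, but at the start both lie 6.5 to 8.2 mm along the plate, either towards +x or towards -x, from the plate's holes above (which way and how far is not measured).
- rail_base: Fixed grey backing board (260 x 100 x 12 mm) that carries batten and plate: origin under its centre, x along its length from hole 1 to hole 2, z up. Place and yaw vary; it may be left or right. The batten is fastened on it a few mm off centre, so this pose does not tell where the batten's holes are.
- stand: Fixed block of light wood, 180 x 60 x 45 mm, origin under its centre, x along its length. Three 16 mm through holes on its centre line, 60 mm apart, hold drift pin, thumb bolt and glass stopper, their collars resting on its top.
- stopper: Green glass carafe stopper with a 34 mm ball head, in the stand's remaining hole; origin under its 24 mm collar; the ball's top is 37 mm above that. Leave it.
- tea_tin: Stainless tea tin with screw lid, 66 mm across, 92 mm tall, standing between stand and hook plate; origin under its centre. Leave it.
- bowl: Empty white ceramic bowl, 130 mm across, 60 mm tall; origin under its centre. Leave it.
- mug: White enamel mug, 80 mm across, 85 mm tall; origin under its centre. Leave it.
- jar: Glass jar, 60 mm across, 90 mm tall; origin under its centre. Leave it.
- spoon: Spoon lying on the table, 170 mm long. Leave it.
Not all that is in view belongs to the job. Of the things that look like the bolt, the smaller one is meant.

How it is judged:
By the outcome, as a careful person would: the job done as asked, in the order asked, and still so for the second after the job is handed in, with the robot touching nothing.
It also fails if it takes over 72 s, if anything falls off the work surface, if the arm or the gripper's body presses on something with over 40 N, if the wrist force passes 120 N, or if a joint passes its speed limit or range.

ROBOT

A 6-joint arm with a two-finger parallel gripper is mounted at the origin on the work surface. World frame = base frame: x ahead of the robot, y to its left, z up, the work surface at z = 0. Lengths are in m, angles in rad, forces in N, time in s.
With the tool pointing down it reaches from about 0.425 to 0.95 m from the base axis. Payload 3.5 kg.
Tool frame: the origin (TCP) lies midway between the tips of the shut fingers; the grasp point (between the pads) lies grasp_offset behind it (grasp_offset is the distance from the TCP to the grasp point, in m); z points along the fingers, y is the direction in which the jaws open and shut (so a half turn about z gives the same grasp; the last joint's range is limited). The gripper opens to 85 mm and grips with 20 to 120 N. Pads are 22 mm wide; open, the fingers measure 114 mm over their backs; the gripper's body (76 mm by 85 mm) begins 54 mm behind the grasp point. The pads swing forward as they close: fully open they stand 13 mm farther back than shut.
Start: joints at [-1.362, 0.286, 1.577, -0, 1.279, -0.15], TCP at [0.237, -0.632, 0.231] pointing down, gripper open.
Joint ranges: [-2.77, 2.77], [-0.9, 2.22], [0.21, 2.48], [-1.53, 4.67], [0.24, 2.81], [-2.84, 2.84]. Speed limits (rad/s): [2.79, 2.79, 3.14, 3.14, 3.14, 3.14].

INTERFACE

Orientations are given as a unit quaternion [x, y, z, w].
In Python, from plant import * gives the robot as it stands.
- The arm moves only by the tool jog_arm, never from a script. Its argument "targets" is text: rows parted by semicolons, each of 7 numbers parted by spaces: the shift along the world's x, y, z in mm, then the turn, a rotation vector about the world's x, y, z in degrees, then the gripper's target within -1 to 1 (fully open at 1, half-way at 0, shut at -1). A call has 1 to 10 rows; each row shifts and turns the pose as measured when the row begins; what a row does not reach is not made up. A row lasts 1/12 s, in which the tool goes at most 41.7 mm and 7.16 degrees, less where a joint would pass 70% of its speed; a pose out of reach is approached as far as the arm can. A call with a gripper value outside its range is refused whole. The fingers move at their own pace and stop on an object; "force" is the grip in N (left out, the last holds). Time passes only in rows, so rows that do not move let the fingers close. It gives the time, the measured TCP pose, the force and the opening at its end, in the units of the state.
- get_state(): the state, without advancing time (a new reading comes with each control period).
- read_camera(name): name is "side" or "top" or "wrist"; returns a dict with "pixels" (420x560x3 uint8, blue, green, red), "mtx" (3x3 intrinsics, pixels), "world_from_camera" (4x4, takes a point from camera to world coordinates). Camera axes: x right, y up, looking along -z (the intrinsics and any distortion apply to the point x, -y, -z); pixel columns grow to the right and rows downward; lengths in m; the calibration is good to about 2 mm. A picture is of the moment at which its call begins. There is no depth.
- sign_off(): hands the job in, once; it reports no verdict.
Trained networks look in a picture, given as the dict that the camera call returned (one of the last four; its "shot" number tells which), for a name from the list of things; names that differ only in an ending like _2 or _b are one class to them, and where a whole thing is asked for, a point or a joint stands for the part that bears it (a point fixed in the world has none). Each returns a list of dicts, best first, with "p" (0 to 1); they miss things now and then, are a little off and sometimes report something else, mostly with a low value. They report only what shows in the picture. A call takes as long as a camera call. They do not tell look-alikes from the thing itself.
- spot_in(target, picture): "uv" ([column, row] in pixels, amid what is visible of it).
- silhouettes(target, picture): "mask" (420x560 bool, what is visible of it) and "uv" ([column, row] in pixels, amid what is visible of it).
- mark_of(target, picture): "uv" ([column, row] in pixels: a listed point, or the origin of a listed thing).
The state is a dict: "time": time; "qpos": joint angles; "dq": joint speeds; "joint_efforts": joint torques, N m; "eef_pos": TCP position; "tcp_rot": TCP orientation; "contact_force": force on the tool from outside, world axes, zero at the start; "wrist_torque": the same for the moment, N m; "opening": opening from 0.0 (shut) to 1.0 (fully open).
Only numpy, scipy, OpenCV 4.12 (cv2) and the standard library are available. Lean on these libraries where they do the work, as an engineer would, in place of code of your own. Each camera call takes 0.05 s, during which the arm holds its last target.

## Working session

There is one attempt and no reset: what is moved stays moved. The work goes in short steps, Python scripts to look and compute and a tool call to move; the robot and the scene stay as the last step left them, time stands still between calls to the robot, and variables do not carry over. Pictures are saved under pics/ and viewed, and the job is handed in when it is done.

Besides the shell and the picture viewer there is one more tool, called after "Emit:" by a JSON object that holds its "op" and its "data", one argument or row to a line. jog_arm: Moves the arm, as the interface text tells. Its arguments: {"type":"object","properties":{"targets":{"type":"string"},"force":{"type":"number"}},"required":["targets"]}

```bash
ls; mkdir -p pics; python3 - <<'E'
from plant import *
import cv2
print(get_state())
try: print(grasp_offset)
except Exception as e: print(e)
for n in ["side","top","wrist"]:
    p=read_camera(n); cv2.imwrite(f"pics/a_{n}.png",p["pixels"]); print(n,p["mtx"].tolist(),p["world_from_camera"].round(4).tolist(),[k for k in p])
E
```

```text
pics
{'time': 0.0, 'qpos': array([-1.36195939e+00,  2.87191238e-01,  1.57818285e+00, -1.22623844e-05,
        1.27859486e+00, -1.50034396e-01]), 'dq': array([-0.00022371,  0.00097085, -0.0013411 ,  0.00060589,  0.00059165,
        0.00109709]), 'joint_efforts': array([-6.98528329e-04, -4.05982018e+01, -2.92622942e+01, -2.73976175e-04,
        5.99983789e-03, -2.50617127e-06]), 'eef_pos': array([ 0.23693699, -0.63134526,  0.22992696]), 'tcp_rot': array([ 9.83943557e-01,  1.78475950e-01, -4.07946263e-05, -1.18745965e-03]), 'contact_force': array([-0.23370607,  0.22552905, -0.49464301]), 'wrist_torque': array([ 0.02522648,  0.02463502, -0.00158284]), 'opening': 0.9985119013920519}
0.0187
side [[456.63501101642083, 0.0, 274.3495136735217], [0.0, 456.63501101642083, 210.39102118178815], [0.0, 0.0, 1.0]] [[-0.9066, 0.2112, -0.3653, 0.2178], [-0.4219, -0.4682, 0.7764, 0.7715], [-0.007, 0.858, 0.5136, 0.6522], [0.0, 0.0, 0.0, 1.0]] ['pixels', 'mtx', 'world_from_camera', 'shot']
top [[463.72425280194363, 0.0, 287.0909841233842], [0.0, 463.72425280194363, 210.1270833179029], [0.0, 0.0, 1.0]] [[-0.0135, 0.9954, -0.0948, 0.4974], [-0.9999, -0.0133, 0.0027, -0.077], [0.0014, 0.0948, 0.9955, 1.2036], [0.0, 0.0, 0.0, 1.0]] ['pixels', 'mtx', 'world_from_camera', 'shot']
wrist [[352.4275841513664, 0.0, 273.6593771141145], [0.0, 352.4275841513664, 205.956487418903], [0.0, 0.0, 1.0]] [[0.3505, 0.9015, 0.2538, 0.3012], [-0.9366, 0.3379, 0.093, -0.6075], [-0.0019, -0.2703, 0.9628, 0.3724], [0.0, 0.0, 0.0, 1.0]] ['pixels', 'mtx', 'world_from_camera', 'shot']
```

View pics/a_side.png

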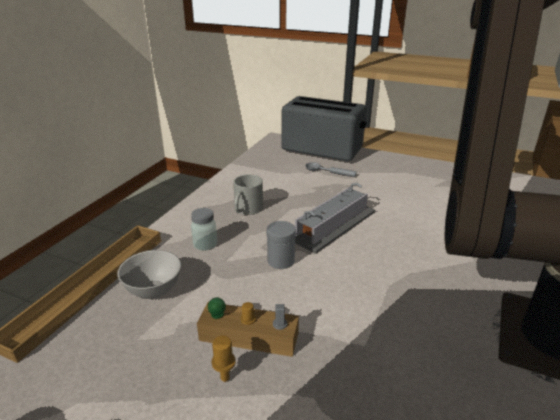

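View pics/a_top.png

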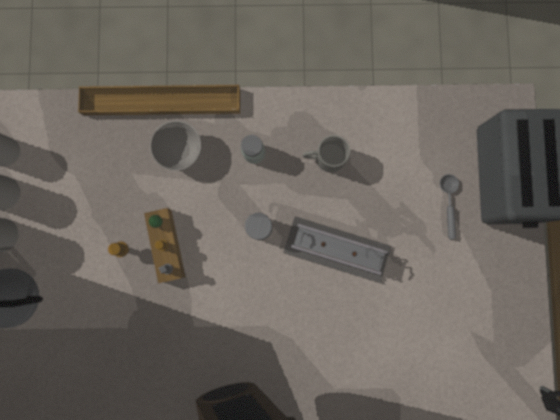

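View pics/a_wrist.png

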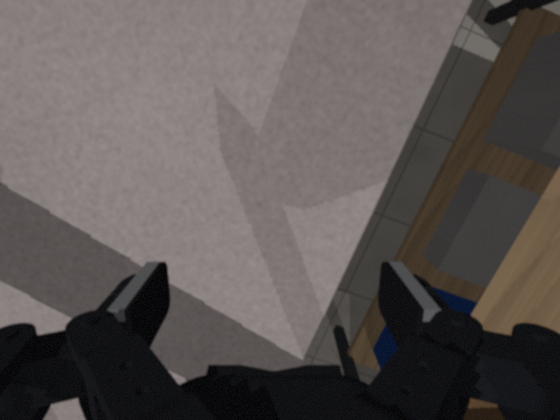

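Top view: stand near (165,245) holding the stopper (155,222), bolt (165,245) and pin (167,269). A larger brass bolt stands loose on the table at (118,249). The plate is at (338,248). Now I'll measure.

```bash
cat > h.py <<'E'
from plant import *
import numpy as np, cv2
def ray(p,uv):
    K=p["mtx"];T=p["world_from_camera"]
    d=np.array([(uv[0]-K[0,2])/K[0,0],-(uv[1]-K[1,2])/K[1,1],-1.]);d=T[:3,:3]@d
    return T[:3,3],d/np.linalg.norm(d)
def atz(p,uv,z):
    o,d=ray(p,uv);return o+d*(z-o[2])/d[2]
def tri(r):
    A=np.zeros((3,3));b=np.zeros(3)
    for o,d in r:
        M=np.eye(3)-np.outer(d,d);A+=M;b+=M@o
    x=np.linalg.solve(A,b);return x,[float(np.linalg.norm(np.cross(x-o,d))) for o,d in r]
def proj(p,X):
    T=p["world_from_camera"];c=T[:3,:3].T@(np.asarray(X)-T[:3,3]);K=p["mtx"]
    return np.array([K[0,0]*c[0]/-c[2]+K[0,2],K[1,1]*-c[1]/-c[2]+K[1,2]])
E
python3 - <<'E'
from h import *
s=read_camera("side");t=read_camera("top")
Z=dict(pin_grip=.069,bolt_grip=.064,pin=.045,bolt=.045,hole_1=.058,hole_2=.058,rail_base=0,stand=0,stopper=.045,tea_tin=0)
for n,z in Z.items():
    for nm,p in(("side",s),("top",t)):
        for m in mark_of(n,p)[:3]:
            if m["p"]>.1: print(n,nm,round(m["p"],2),np.round(m["uv"],1),atz(p,m["uv"],z).round(4))
for nm,p in(("side",s),("top",t)):
    cv2.imwrite(f"pics/c_{nm}.png",cv2.resize(p["pixels"][280:400,180:320] if nm=="side" else p["pixels"][195:300,90:200],None,fx=5,fy=5,interpolation=cv2.INTER_CUBIC))
E
```

```text
pin_grip side 0.71 [278.6 313.6] [0.4726 0.2156 0.069 ]
pin_grip top 0.67 [165.1 267.6] [0.4692 0.218  0.069 ]
bolt_grip side 0.59 [220.8 353.4] [0.523  0.3347 0.064 ]
bolt_grip side 0.55 [246.9 315.1] [0.5255 0.2382 0.064 ]
bolt_grip top 0.69 [158.7 245.2] [0.5238 0.2356 0.064 ]
bolt_grip top 0.66 [114.6 251.3] [0.5104 0.3433 0.064 ]
bolt_grip top 0.6 [166.9 267.1] [0.4703 0.2149 0.064 ]
pin side 0.58 [280.2 325.3] [0.4679 0.2189 0.045 ]
pin top 0.51 [167.8 267.2] [0.4695 0.2176 0.045 ]
bolt side 0.69 [223.6 360.9] [0.5203 0.3325 0.045 ]
bolt side 0.66 [276.8 326.1] [0.4727 0.2233 0.045 ]
bolt side 0.63 [248.6 318.8] [0.528  0.2282 0.045 ]
bolt top 0.68 [121.  250.4] [0.5126 0.3344 0.045 ]
hole_1 side 0.92 [341.3 199.5] [ 0.5033 -0.2499  0.058 ]
hole_1 side 0.67 [322.6 211.4] [ 0.5275 -0.1723  0.058 ]
hole_1 top 0.59 [355.7 255.8] [ 0.4915 -0.2473  0.058 ]
hole_1 top 0.59 [322.6 245.4] [ 0.5181 -0.1664  0.058 ]
hole_2 side 0.92 [341.3 199.5] [ 0.5033 -0.2499  0.058 ]
hole_2 side 0.67 [322.6 211.4] [ 0.5275 -0.1723  0.058 ]
hole_2 top 0.59 [355.7 255.8] [ 0.4915 -0.2473  0.058 ]
hole_2 top 0.59 [322.6 245.4] [ 0.5181 -0.1664  0.058 ]
rail_base side 0.86 [331.4 225.3] [ 0.5125 -0.207   0.    ]
rail_base side 0.26 [329.5 171.6] [ 0.6222 -0.5094  0.    ]
rail_base top 0.67 [338.2 246.7] [ 0.5152 -0.2112  0.    ]
stand side 0.81 [249.9 340.4] [0.5223 0.2373 0.    ]
stand top 0.66 [168.7 245.5] [0.5242 0.2273 0.    ]
stopper side 0.61 [215.  316.5] [0.5879 0.249  0.045 ]
stopper side 0.4 [245.5 315.4] [0.5374 0.2228 0.045 ]
stopper top 0.46 [159.3 218.4] [0.5912 0.2402 0.045 ]
tea_tin side 0.91 [280.4 261.2] [ 0.5709 -0.01    0.    ]
tea_tin side 0.56 [150.7 287.3] [0.7895 0.1918 0.    ]
tea_tin top 0.81 [259.5 227.8] [ 0.5669 -0.008   0.    ]
```

View pics/c_side.png

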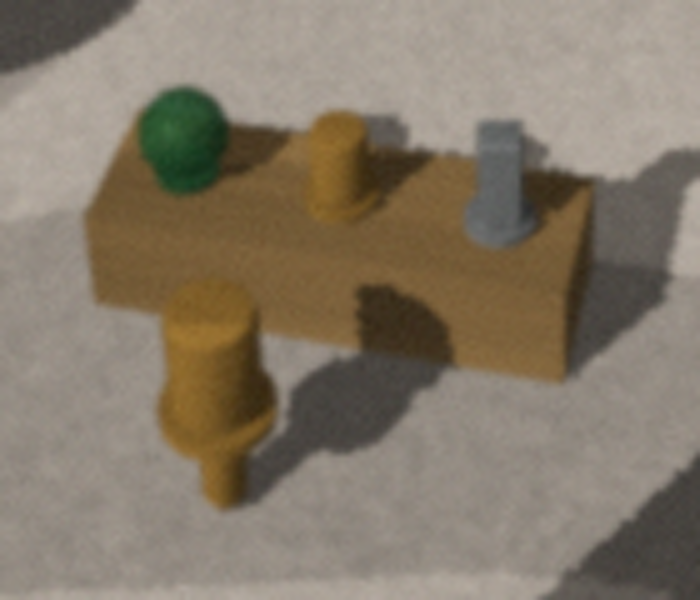

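View pics/c_top.png

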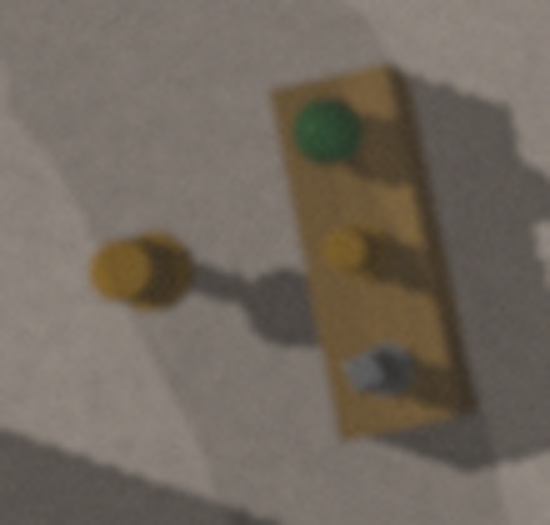

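Emit:
{"op": "jog_arm", "data": {
  "targets": "10 18 -2 0 0 0 0.2;18 33 -3 0 0 0 0.2;18 33 -3 0 0 0 0.2;18 33 -3 0 0 0 0.2;18 33 -3 0 0 0 0.2;18 33 -3 0 0 0 0.2;18 33 -3 0 0 0 0.2;18 33 -3 0 0 0 0.2;18 33 -3 0 0 0 0.2;18 33 -3 0 0 0 0.2"
}}

```text
time: 2.08
eef_pos: [0.4091, -0.3107, 0.2029]
tcp_rot: [0.985, 0.172, 0.0, 0.004]
contact_force: [0.4, -0.4, 0.5]
opening: 0.6
```

Emit:
{"op": "jog_arm", "data": {
  "targets": "18 33 0 0 0 0 0.2;18 33 0 0 0 0 0.2;14 20 0 0 0 0 0.2;0 0 0 0 0 0 0.2;0 0 0 0 0 0 0.2"
}}

```text
time: 2.5
eef_pos: [0.4626, -0.2133, 0.2032]
tcp_rot: [0.984, 0.176, 0.002, 0.004]
contact_force: [0.6, 0.1, -0.3]
opening: 0.6
```

```bash
cat > look.py <<'E'
import sys
from h import *
tag=sys.argv[1]
s=get_state();print(s["time"],s["eef_pos"].round(4),s["tcp_rot"].round(4))
p=read_camera("wrist");cv2.imwrite(f"pics/{tag}.png",p["pixels"])
for a in sys.argv[2:]:
    n,z=a.split(":");z=float(z)
    for m in mark_of(n,p)[:3]:
        if m["p"]>.1: print(n,round(m["p"],2),np.round(m["uv"],1),atz(p,m["uv"],z).round(4))
np.savez(f"pics/{tag}.npz",**{k:p[k] for k in("pixels","mtx","world_from_camera")})
E
python3 look.py b hole_1:.058 hole_2:.058 rail_base:0
```

```text
2.5 [ 0.4626 -0.2133  0.2032] [0.9844 0.1758 0.0015 0.004 ]
hole_1 0.97 [247.8 102.3] [ 0.5238 -0.1703  0.058 ]
hole_1 0.92 [323.3 163.6] [ 0.4996 -0.2442  0.058 ]
hole_2 0.97 [247.8 102.3] [ 0.5238 -0.1703  0.058 ]
hole_2 0.92 [323.3 163.6] [ 0.4996 -0.2442  0.058 ]
rail_base 0.79 [286.  127.9] [ 0.5137 -0.2087  0.    ]
```

View pics/b.png

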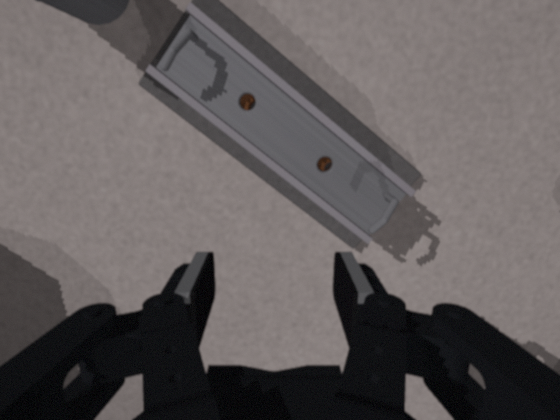

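```bash
python3 - <<'E'
import cv2,numpy as np
p=cv2.imread("pics/b.png")
a=cv2.resize(p[82:122,228:268],None,fx=10,fy=10,interpolation=cv2.INTER_CUBIC)
b=cv2.resize(p[143:183,303:343],None,fx=10,fy=10,interpolation=cv2.INTER_CUBIC)
o=np.hstack([a,b]);o=np.clip(o*1.6,0,255).astype(np.uint8);cv2.imwrite("pics/b2.png",o)
cv2.imwrite("pics/b3.png",np.clip(1.4*cv2.resize(p[0:260,130:450],None,fx=2.3,fy=2.3,interpolation=cv2.INTER_CUBIC).astype(float),0,255))
E
```

```text
[ WARN:0@0.285] global loadsave.cpp:1063 imwrite_ Unsupported depth image for selected encoder is fallbacked to CV_8U.
```

View pics/b2.png

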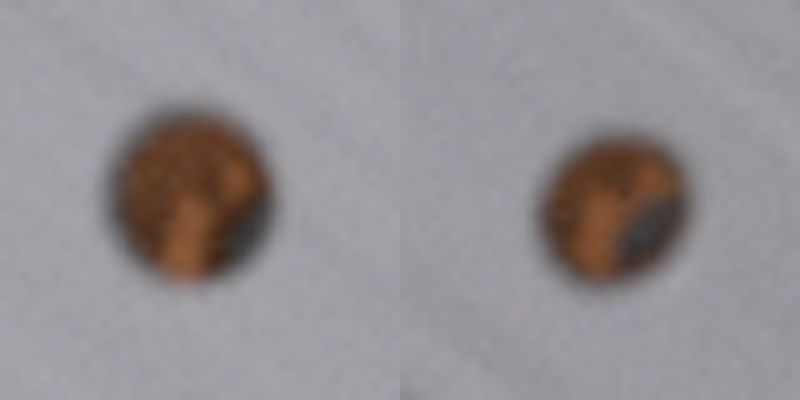

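View pics/b3.png

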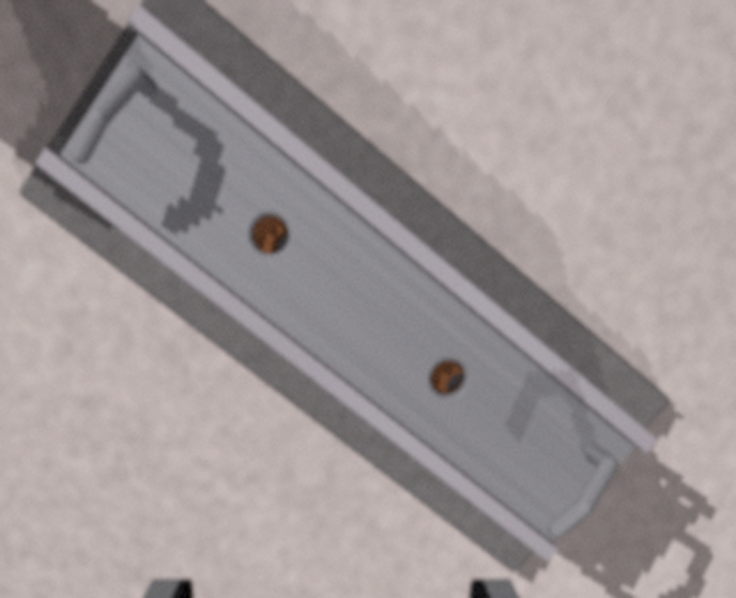

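Both holes show grey backing board at their lower right, so the batten holes lie towards u = hole A→B (world about (-0.31,-0.95)). Next I'll look at the stand.

Emit:
{"op": "jog_arm", "data": {
  "targets": "-1 20 0 0 0 0 0.2;-3 38 0 0 0 0 0.2;-3 38 0 0 0 0 0.2;-3 38 0 0 0 0 0.2;-3 38 0 0 0 0 0.2;-3 38 0 0 0 0 0.2;-3 38 0 0 0 0 0.2;-3 38 0 0 0 0 0.2;-3 38 0 0 0 0 0.2;-3 38 0 0 0 0 0.2"
}}

```text
time: 3.53
eef_pos: [0.4313, 0.1401, 0.2051]
tcp_rot: [0.988, 0.154, 0.004, 0.007]
contact_force: [0.6, -0.6, 0.2]
opening: 0.599
```

Emit:
{"op": "jog_arm", "data": {
  "targets": "-2 30 0 0 0 0 0.2;0 20 0 0 0 0 0.2;0 0 0 0 0 0 0.2;0 0 0 0 0 0 0.2"
}}

```text
time: 3.87
eef_pos: [0.4293, 0.1942, 0.2056]
tcp_rot: [0.988, 0.154, 0.004, 0.007]
contact_force: [-1.0, -0.0, -0.6]
opening: 0.602
```

```bash
python3 look.py c pin_grip:.069 pin:.045 bolt_grip:.064 bolt:.045 stopper:.045
```

```text
3.8667 [0.4293 0.1942 0.2056] [0.988  0.1543 0.0045 0.0066]
pin_grip 0.61 [256.5 137.7] [0.47   0.2193 0.069 ]
pin 0.71 [257.  136.3] [0.4693 0.2195 0.045 ]
bolt_grip 0.83 [120.5  19.3] [0.5207 0.3382 0.064 ]
bolt 0.81 [269.7  59.2] [0.5305 0.2276 0.045 ]
bolt 0.76 [132.8  29.9] [0.5181 0.3358 0.045 ]
stopper 0.17 [256.4 140.3] [0.4659 0.219  0.045 ]
```

View pics/c.png

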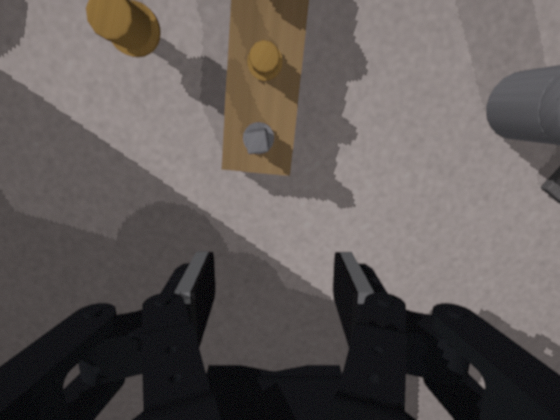

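```bash
python3 - <<'E'
from h import *
from scipy.spatial.transform import Rotation as R
d=np.load("pics/c.npz");p={k:d[k] for k in d}
c=cv2.resize(p["pixels"][115:160,230:285],None,fx=12,fy=12,interpolation=cv2.INTER_CUBIC);cv2.imwrite("pics/c2.png",np.clip(c.astype(float)*1.5,0,255).astype(np.uint8))
r=R.from_quat(get_state()["tcp_rot"]);print(r.as_matrix().round(4))
# edges of stand for yaw
for u,v in [((231,30),(223,165)),((309,30),(291,172))]:
    a=atz(p,u,.045);b=atz(p,v,.045);print(a,b,np.degrees(np.arctan2(*(a-b)[1::-1])))
E
```

```text
[[ 0.9532  0.3021  0.0111]
 [ 0.3022 -0.9532 -0.0113]
 [ 0.0071  0.0142 -0.9999]]
[0.5414957 0.2628557 0.045    ] [0.43707235 0.24032123 0.045     ] 12.177635494504317
[0.56029066 0.2045673  0.045     ] [0.44900447 0.18237456 0.045     ] 11.277998457403676
```

View pics/c2.png

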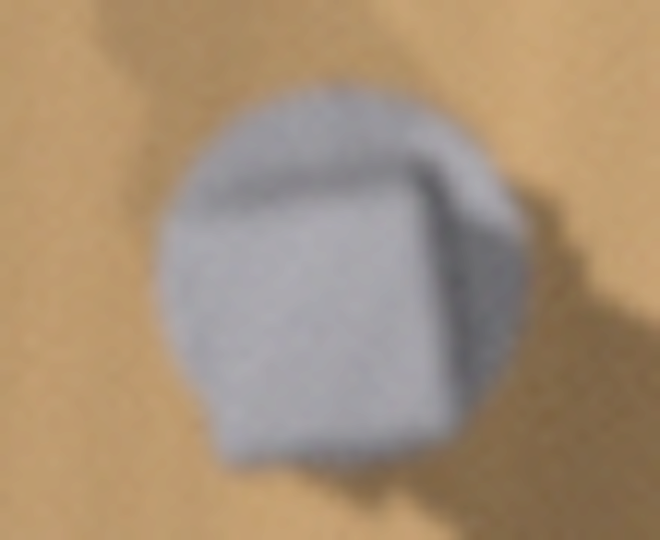

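```bash
python3 - <<'E'
from h import *
d=np.load("pics/c.npz");p={k:d[k] for k in d}
C=[(190,212),(415,180),(450,440),(225,465)]
W=[atz(p,(230+x/12,115+y/12),.089) for x,y in C]
print(np.mean(W,0).round(4))
for i in range(4):
    e=W[(i+1)%4]-W[i];print(np.linalg.norm(e).round(4),np.degrees(np.arctan2(e[1],e[0]))%90)
E
```

```text
[0.4687 0.2181 0.089 ]
0.0137 25.579720960784257
0.0157 25.14744369324103
0.0138 23.91323304955577
0.0153 24.54908871789867
```

Emit:
{"op": "jog_arm", "data": {
  "targets": "10 6 -20 0.65 0.64 3.6 0.2;10 6 -20 0 0 3.6 0.2;10 6 -20 0 0 0 0.2;10 6 -20 0 0 0 0.2;0 0 0 0 0 0 0.2;0 0 0 0 0 0 0.2"
}}

```text
time: 4.67
eef_pos: [0.4738, 0.2135, 0.1255]
tcp_rot: [0.977, 0.214, 0.003, -0.0]
contact_force: [0.3, -0.2, 0.5]
opening: 0.6
```

```bash
cat >> look.py <<'E'
from scipy.spatial.transform import Rotation as R
m=R.from_quat(get_state()["tcp_rot"]).as_matrix()
print("yaw",np.degrees(np.arctan2(m[1,0],m[0,0])).round(2),"tilt fix deg",np.degrees([-m[1,2],m[0,2]]).round(2),"F",get_state()["contact_force"].round(2))
E
python3 look.py d pin_grip:.069 pin:.045
```

```text
4.6667 [0.4738 0.2135 0.1255] [ 9.769e-01  2.136e-01  3.300e-03 -3.000e-04]
pin_grip 0.84 [261.3 230.6] [0.4686 0.2194 0.069 ]
pin_grip 0.27 [285.8 127.3] [0.5293 0.2317 0.069 ]
pin 0.95 [264.1 217. ] [0.4701 0.2188 0.045 ]
yaw 24.68 tilt fix deg [-0.15  0.5 ] F [-0.23  0.07  0.06]
```

View pics/d.png

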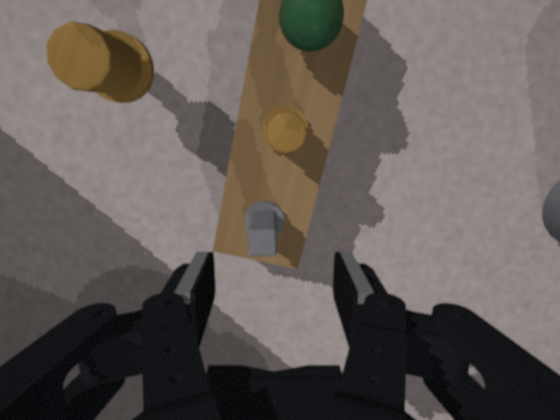

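Emit:
{"op": "jog_arm", "data": {
  "targets": "-5 5.5 0 -0.15 0.5 0 0.2;0 0 -25 0 0 0 0.2;0 0 -25 0 0 0 0.2;0 0 -15 0 0 0 0.2;0 0 -5 0 0 0 0.2;0 0 0 0 0 0 0.2"
}}

```text
time: 5.32
eef_pos: [0.4718, 0.2218, 0.065]
tcp_rot: [0.977, 0.213, 0.008, -0.0]
contact_force: [-0.5, 0.7, -0.4]
opening: 0.599
```

```bash
python3 look.py e
```

```text
5.3167 [0.4718 0.2218 0.065 ] [ 9.769e-01  2.134e-01  8.300e-03 -5.000e-04]
yaw 24.65 tilt fix deg [-0.27  0.96] F [0.89 0.3  0.14]
```

View pics/e.png

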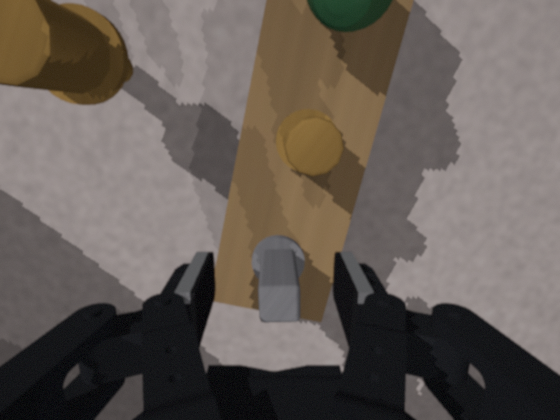

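Emit:
{"op": "jog_arm", "data": {
  "targets": "-3 -1.5 -5 -0.27 0.96 0 0.2;0 0 -5 0 0 0 0.2;0 0 0 0 0 0 0.2"
}}

```text
time: 5.62
eef_pos: [0.471, 0.2212, 0.0588]
tcp_rot: [0.977, 0.214, 0.002, -0.0]
contact_force: [-0.0, 0.4, -0.4]
opening: 0.599
```

```bash
python3 look.py f
```

```text
5.6167 [0.471  0.2212 0.0588] [ 0.9769  0.2136  0.0025 -0.    ]
yaw 24.67 tilt fix deg [-0.08  0.32] F [-0.34  0.16  0.65]
```

Emit:
{"op": "jog_arm", "data": {
  "targets": "-2.5 -2 -5 -0.1 0.4 0 0.2;0 0 -2 0 0.2 0 -0.2;0 0 0 0 0 0 -1;0 0 0 0 0 0 -1;0 0 0 0 0 0 -1;0 0 0 0 0 0 -1;0 0 0 0 0 0 -1",
  "force": 60
}}

```text
time: 6.25
eef_pos: [0.4698, 0.2192, 0.053]
tcp_rot: [0.977, 0.213, -0.002, -0.0]
contact_force: [-1.0, 0.5, 0.6]
opening: 0.179
```

```bash
python3 look.py g
```

```text
6.25 [0.4698 0.2192 0.053 ] [ 9.770e-01  2.134e-01 -1.700e-03 -4.000e-04]
yaw 24.64 tilt fix deg [-0.01 -0.2 ] F [-0.33 -0.38 -0.64]
```

View pics/g.png

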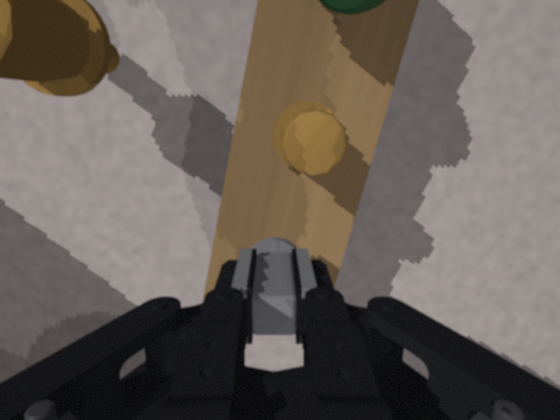

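Emit:
{"op": "jog_arm", "data": {
  "targets": "0 0 10 0 -0.2 0 -1;0 0 30 0 0 0 -1;0 0 35 0 0 0 -1;0 0 35 0 0 0 -1;0 0 25 0 0 0 -1;0 0 0 0 0 0 -1"
}}

```text
time: 6.8
eef_pos: [0.4655, 0.2179, 0.192]
tcp_rot: [0.977, 0.213, -0.003, 0.0]
contact_force: [-0.2, 1.1, -0.9]
opening: 0.174
```

```bash
python3 look.py h1
```

```text
6.8 [0.4655 0.2179 0.192 ] [ 9.770e-01  2.134e-01 -3.400e-03  3.000e-04]
yaw 24.64 tilt fix deg [ 0.15 -0.51] F [-0.3   0.79 -1.72]
```

View pics/h1.png

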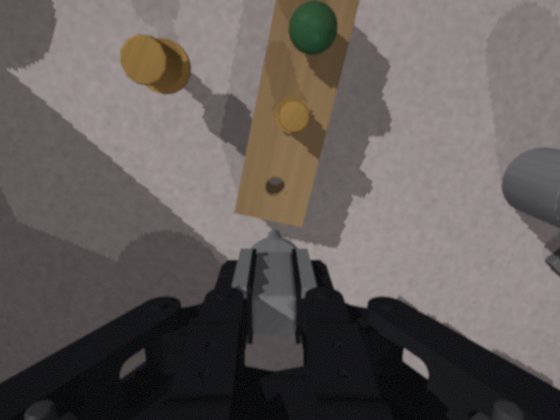

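Emit:
{"op": "jog_arm", "data": {
  "targets": "1 -20 0 -0.15 -0.5 0 -1;2 -38 0 0 0 -5 -1;2 -38 0 0 0 -5 -1;2 -38 0 0 0 -5 -1;2 -38 0 0 0 -5 -1;2 -38 0 0 0 -5 -1;2 -38 0 0 0 -5 -1;2 -38 0 0 0 -5 -1;2 -38 0 0 0 -5 -1;2 -38 0 0 0 -5 -1"
}}

```text
time: 7.68
eef_pos: [0.4696, -0.1501, 0.1716]
tcp_rot: [0.982, -0.188, -0.013, -0.004]
contact_force: [0.2, 1.2, -1.8]
opening: 0.178
```

Emit:
{"op": "jog_arm", "data": {
  "targets": "2 -38 0 0 0 0 -1;5 -30 0 0 0 0 -1;0 0 0 0 0 0 -1;0 0 0 0 0 0 -1"
}}

```text
time: 8.02
eef_pos: [0.4711, -0.2264, 0.1624]
tcp_rot: [0.981, -0.195, -0.019, -0.006]
contact_force: [-0.1, -0.0, -1.5]
opening: 0.175
```

```bash
python3 look.py i1 hole_1:.058
```

```text
8.0167 [ 0.4711 -0.2264  0.1624] [ 0.9807 -0.1945 -0.0192 -0.0056]
hole_1 0.74 [170.7 160.7] [ 0.5249 -0.1702  0.058 ]
hole_1 0.7 [284.3 149.7] [ 0.5017 -0.2464  0.058 ]
yaw -22.3 tilt fix deg [-1.03 -2.02] F [-0.02  1.06 -1.43]
```

View pics/i1.png

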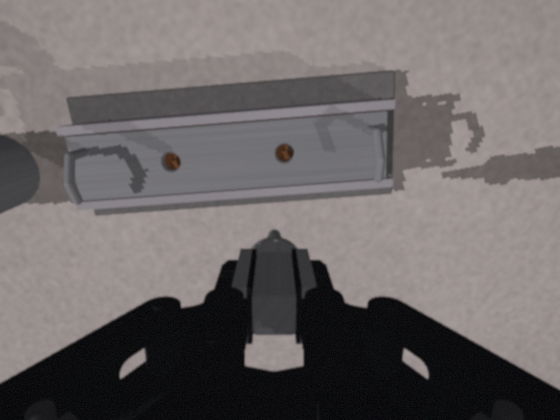

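Emit:
{"op": "jog_arm", "data": {
  "targets": "8 -5 2 -1 -2 4.8 -1;5 -3 0 -0.3 -0.6 1 -1;0 0 0 0 0 0 -1;0 0 0 0 0 0 -1"
}}

```text
time: 8.45
eef_pos: [0.4836, -0.2274, 0.162]
tcp_rot: [0.99, -0.14, 0.003, 0.001]
contact_force: [-0.7, -0.3, -0.8]
opening: 0.177
```

```bash
python3 look.py j1 hole_1:.058
python3 - <<'E'
from h import *
from scipy.spatial.transform import Rotation as R
d=np.load("pics/j1.npz");p={k:d[k] for k in d}
s=get_state();m=R.from_quat(s["tcp_rot"]).as_matrix()
tip=s["eef_pos"]+m@[0,0,.044];print(tip.round(4),proj(p,tip))
c=cv2.resize(p["pixels"][90:260,190:370],None,fx=4,fy=4,interpolation=cv2.INTER_CUBIC);cv2.imwrite("pics/j2.png",np.clip(c.astype(float)*1.5,0,255).astype(np.uint8))
E
```

```text
8.45 [ 0.4836 -0.2274  0.162 ] [ 9.902e-01 -1.400e-01  3.300e-03  7.000e-04]
hole_1 0.95 [182.2 178.3] [ 0.5212 -0.1705  0.058 ]
hole_1 0.8 [291.6 175.8] [ 0.5014 -0.2456  0.058 ]
yaw -16.09 tilt fix deg [0.14 0.37] F [ 0.36 -0.24 -1.08]
[ 0.4839 -0.2278  0.1181] [274.45362891 233.50244594]
```

View pics/j2.png

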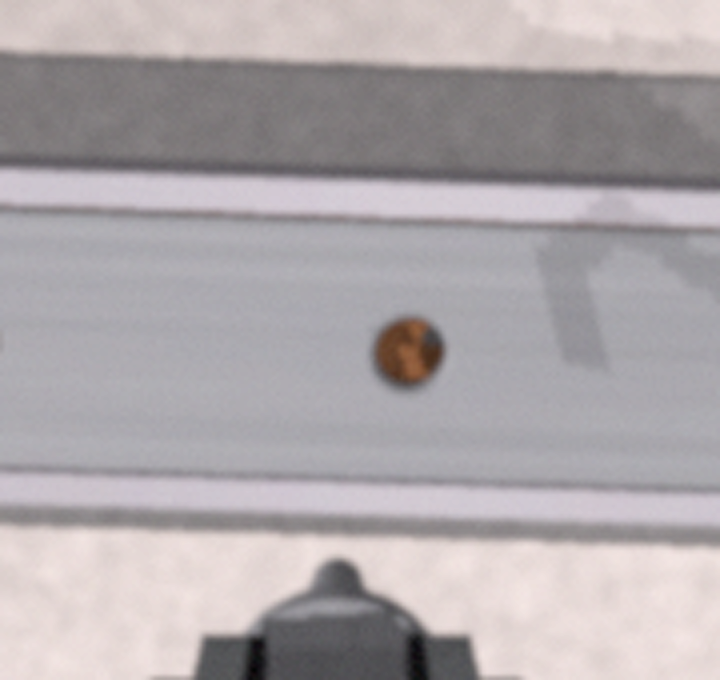

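```bash
cat > hole.py <<'E'
import sys
from h import *
def hole(p,uv,r=11,z=.058):
    x,y=int(uv[0]),int(uv[1]);c=p["pixels"][y-r:y+r+1,x-r:x+r+1].astype(float)
    med=np.median(c.reshape(-1,3),0); d=np.abs(c-med).sum(2); m=(d>45).astype(np.uint8)
    n,l,st,ce=cv2.connectedComponentsWithStats(m);k=1+np.argmax(st[1:,4])
    uvc=np.array([x-r,y-r])+ce[k];return uvc,st[k],atz(p,uvc,z)
E
python3 - <<'E'
from hole import *
for t,us in (("j1",[(182,178),(292,177)]),("b",[(247,102),(323,163)]),("i1",[(171,161),(284,152)])):
    d=np.load(f"pics/{t}.npz");p={k:d[k] for k in d}
    W=[]
    for u in us:
        a,b,w=hole(p,u);print(t,a.round(1),b,w.round(4));W.append(w)
    e=W[0]-W[1];print(np.linalg.norm(e),np.degrees(np.arctan2(e[1],e[0])))
d=np.load("pics/j1.npz");p={k:d[k] for k in d}
for u,v in [((190,90+468/4),(370,90+490/4)),((190,90+208/4),(370,90+228/4))]:
    a=atz(p,u,.058);b=atz(p,v,.058);e=a-b;print(np.degrees(np.arctan2(e[1],e[0])))
E
```

```text
j1 [182.5 178.2] [  0   0  23  23 456] [ 0.5212 -0.1707  0.058 ]
j1 [292.2 176.8] [  0   0  23  23 441] [ 0.5005 -0.2459  0.058 ]
0.07795273556870659 74.60357714139118
b [246.7 101.2] [  3   2  17  17 220] [ 0.5243 -0.1692  0.058 ]
b [323.9 163.5] [  4   4  17  16 205] [ 0.4998 -0.2447  0.058 ]
0.07933181310855907 72.02956074571017
i1 [171.6 161. ] [  0   0  23  23 419] [ 0.5244 -0.1706  0.058 ]
i1 [284.1 151.9] [  0   0  23  23 445] [ 0.5003 -0.2457  0.058 ]
0.07888321411170286 72.20912295722081
72.03679828778705
72.29016336330142
```

Emit:
{"op": "jog_arm", "data": {
  "targets": "10 -12 0 0.14 0.37 -1.7 -1;6 -7 -10 0 0 0 -1;0 0 -15 0 0 0 -1;0 0 -15 0 0 0 -1;0 0 -8 0 0 0 -1;0 0 0 0 0 0 -1"
}}

```text
time: 9.05
eef_pos: [0.5014, -0.2455, 0.1145]
tcp_rot: [0.988, -0.156, 0.001, 0.001]
contact_force: [-0.8, 0.2, -1.9]
opening: 0.174
```

```bash
python3 look.py k1
```

```text
9.05 [ 0.5014 -0.2455  0.1145] [ 9.878e-01 -1.556e-01  1.000e-03  8.000e-04]
yaw -17.9 tilt fix deg [0.13 0.13] F [-0.11  0.36 -1.35]
```

View pics/k1.png

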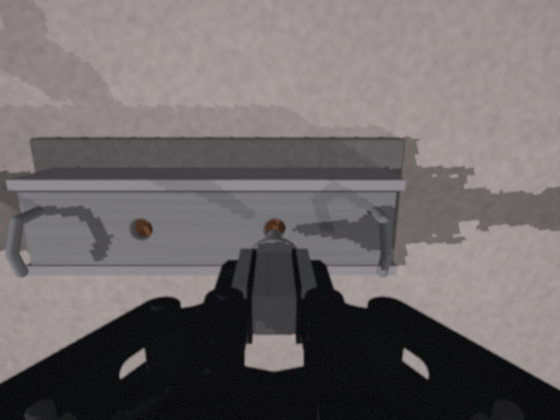

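Emit:
{"op": "jog_arm", "data": {
  "targets": "-2 -1.5 -3 0.13 0.13 0 -1;0 0 -3 0 0 0 -1;0 0 -3 0 0 0 -1;0 0 0 0 0 0 -1"
}}

```text
time: 9.43
eef_pos: [0.5005, -0.2477, 0.1081]
tcp_rot: [0.988, -0.156, 0.002, 0.001]
contact_force: [-0.5, -0.2, -1.6]
opening: 0.177
```

```bash
python3 look.py k2; python3 - <<'E'
import cv2,numpy as np
p=cv2.imread("pics/k2.png");cv2.imwrite("pics/k2c.png",np.clip(1.6*cv2.resize(p[190:300,210:340],None,fx=5,fy=5,interpolation=cv2.INTER_CUBIC).astype(float),0,255).astype(np.uint8))
E
```

```text
9.4333 [ 0.5005 -0.2477  0.1081] [ 9.878e-01 -1.555e-01  1.600e-03  8.000e-04]
yaw -17.9 tilt fix deg [0.14 0.19] F [ 0.5   0.03 -0.52]
```

View pics/k2c.png

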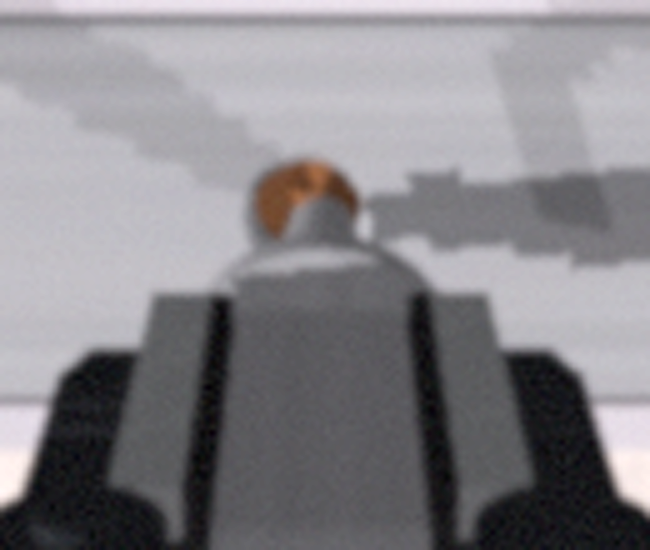

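Emit:
{"op": "jog_arm", "data": {
  "targets": "-0.3 1.5 -2 0.1 0.2 0 -1;0 0 -3 0 0 0 -1;0 0 -3 0 0 0 -1;0 0 0 0 0 0 -1"
}}

```text
time: 9.82
eef_pos: [0.5011, -0.2467, 0.1012]
tcp_rot: [0.988, -0.156, 0.001, 0.001]
contact_force: [-0.1, 0.7, -1.3]
opening: 0.179
```

```bash
cat > st.py <<'E'
from h import *
s=get_state();m=__import__("scipy.spatial.transform",fromlist=["R"]).Rotation.from_quat(s["tcp_rot"]).as_matrix()
B=np.array([.5003,-.2455]);u=np.array([-.306,-.952]);v=np.array([.952,-.306])
d=(s["eef_pos"][:2]-B)*1000;f=s["contact_force"]
print("t",round(s["time"],2),"u,v mm",(d@u).round(2),(d@v).round(2),"z",s["eef_pos"][2].round(4),"tip z",(s["eef_pos"][2]-.044).round(4),"F u,v,z",(f[:2]@u).round(2),(f[:2]@v).round(2),f[2].round(2),"tq",s["wrist_torque"].round(2),"tiltfix",np.degrees([-m[1,2],m[0,2]]).round(2),"open",round(s["opening"],3))
E
python3 st.py; python3 look.py k3; python3 - <<'E'
import cv2,numpy as np
p=cv2.imread("pics/k3.png");cv2.imwrite("pics/k3c.png",np.clip(1.6*cv2.resize(p[190:300,210:340],None,fx=5,fy=5,interpolation=cv2.INTER_CUBIC).astype(float),0,255).astype(np.uint8))
E
```

```text
t 9.82 u,v mm 0.88 1.08 z 0.1012 tip z 0.0572 F u,v,z -0.59 -0.34 -1.29 tq [0.03 0.   0.01] tiltfix [0.12 0.09] open 0.179
9.8167 [ 0.5011 -0.2467  0.1012] [ 9.878e-01 -1.556e-01  1.000e-03  9.000e-04]
yaw -17.9 tilt fix deg [0.13 0.11] F [ 0.41 -0.12 -0.85]
```

View pics/k3c.png

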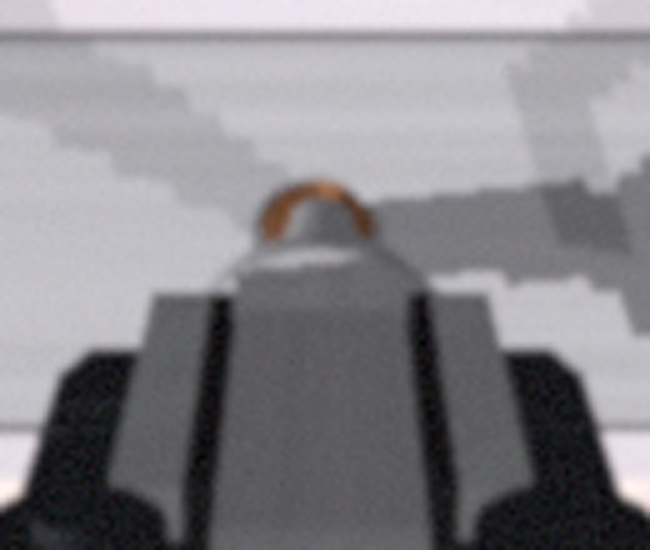

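Emit:
{"op": "jog_arm", "data": {
  "targets": "-0.5 0 -2 0.1 0.1 0 -1;0 0 -2 0 0 0 -1;0 0 -1.5 0 0 0 -1;0 0 0 0 0 0 -1"
}}

```text
time: 10.2
eef_pos: [0.501, -0.247, 0.096]
tcp_rot: [0.988, -0.156, 0.0, 0.0]
contact_force: [-1.4, 0.6, -1.2]
opening: 0.178
```

```bash
python3 st.py
```

```text
t 10.2 u,v mm 1.23 1.12 z 0.096 tip z 0.052 F u,v,z -0.18 -1.49 -1.18 tq [0.09 0.09 0.02] tiltfix [0.04 0.03] open 0.178
```

Emit:
{"op": "jog_arm", "data": {
  "targets": "-1 0.3 0 0 0 0 -1;0 0 -1 0 0 0 -1;0 0 -0.7 0 0 0 -1;0 0 0 0 0 0 -1"
}}

```text
time: 10.53
eef_pos: [0.5003, -0.2469, 0.0961]
tcp_rot: [0.988, -0.156, 0.0, 0.0]
contact_force: [0.3, 0.0, -0.0]
opening: 0.178
```

```bash
python3 st.py
```

```text
t 10.53 u,v mm 1.33 0.39 z 0.0961 tip z 0.0521 F u,v,z -0.09 0.26 -0.04 tq [ 0.01 -0.04 -0.02] tiltfix [0.05 0.03] open 0.178
```

Emit:
{"op": "jog_arm", "data": {
  "targets": "-0.4 -1.2 -0.2 0 0 0 -1;-0.4 -1.2 -0.2 0 0 0 -1;-0.4 -1.2 -0.2 0 0 0 -1;0 0 -0.3 0 0 0 -1"
}}

```text
time: 10.87
eef_pos: [0.5001, -0.2488, 0.0958]
tcp_rot: [0.988, -0.156, 0.001, -0.002]
contact_force: [-1.1, 1.0, 3.6]
opening: 0.179
```

```bash
python3 st.py
```

```text
t 10.87 u,v mm 3.25 0.81 z 0.0958 tip z 0.0518 F u,v,z -0.64 -1.38 3.57 tq [ 0.35  0.17 -0.03] tiltfix [-0.22  0.18] open 0.179
```

Emit:
{"op": "jog_arm", "data": {
  "targets": "-0.7 -1.2 0 0 0 0 -1;-0.6 -1.2 0 0 0 0 -1;-0.4 -1.2 0 0 0 0 -1;0 0 -0.2 0 0 0 -1"
}}

```text
time: 11.2
eef_pos: [0.4993, -0.2508, 0.0957]
tcp_rot: [0.988, -0.157, 0.002, -0.004]
contact_force: [0.7, 2.7, 3.5]
opening: 0.179
```

```bash
python3 st.py
```

```text
t 11.2 u,v mm 5.36 0.67 z 0.0957 tip z 0.0517 F u,v,z -2.82 -0.21 3.47 tq [0.59 0.   0.04] tiltfix [-0.46  0.33] open 0.179
```

Emit:
{"op": "jog_arm", "data": {
  "targets": "-0.5 -1.2 0 -0.5 0.3 0 -1;-0.5 -1.2 0 -0.3 0.2 0 -1;0 0 -0.2 0 0 0 -1"
}}

```text
time: 11.45
eef_pos: [0.4981, -0.2539, 0.095]
tcp_rot: [0.988, -0.157, -0.001, 0.005]
contact_force: [0.8, 2.3, 1.1]
opening: 0.179
```

```bash
python3 st.py;python3 look.py k5; python3 - <<'E'
import cv2,numpy as np
p=cv2.imread("pics/k5.png");cv2.imwrite("pics/k5c.png",np.clip(1.6*cv2.resize(p[170:300,130:400],None,fx=2.9,fy=2.9,interpolation=cv2.INTER_CUBIC).astype(float),0,255).astype(np.uint8))
E
```

```text
t 11.45 u,v mm 8.69 0.5 z 0.095 tip z 0.051 F u,v,z -2.41 0.04 1.14 tq [ 0.58 -0.17 -0.04] tiltfix [ 0.5  -0.21] open 0.179
11.45 [ 0.4981 -0.2539  0.095 ] [ 0.9876 -0.1568 -0.0011  0.0046]
yaw -18.04 tilt fix deg [ 0.48 -0.21] F [0.92 3.43 1.66]
```

View pics/k5.png

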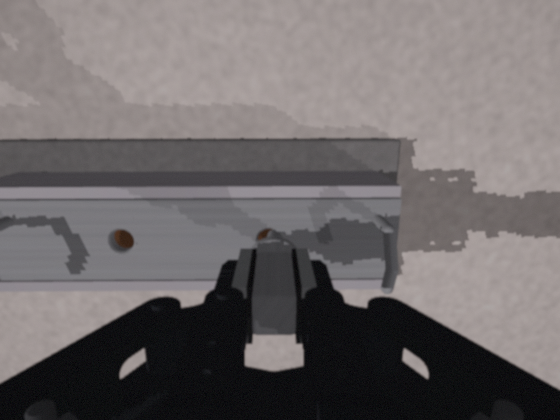

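Emit:
{"op": "jog_arm", "data": {
  "targets": "0 0 -1 0.4 -0.2 0 -1;0 0 -2 0.2 0 0 -1;0 0 -2 0 0 0 -1"
}}

```text
time: 11.75
eef_pos: [0.4977, -0.2542, 0.0894]
tcp_rot: [0.988, -0.157, -0.0, -0.001]
contact_force: [0.2, 3.1, 1.8]
opening: 0.176
```

```bash
python3 st.py
```

```text
t 11.75 u,v mm 9.07 0.2 z 0.0894 tip z 0.0454 F u,v,z -3.0 -0.73 1.84 tq [ 0.57 -0.18  0.03] tiltfix [-0.13 -0.03] open 0.176
```

Emit:
{"op": "jog_arm", "data": {
  "targets": "0 0 -2 0 0 0 -1;0 0 -2 0 0 0 -1;0 0 -2 0 0 0 -1"
}}

```text
time: 12.0
eef_pos: [0.4976, -0.2544, 0.0825]
tcp_rot: [0.988, -0.157, -0.0, -0.001]
contact_force: [0.1, 2.9, 1.1]
opening: 0.176
```

```bash
python3 st.py
```

```text
t 12.0 u,v mm 9.26 0.14 z 0.0825 tip z 0.0385 F u,v,z -2.77 -0.83 1.07 tq [ 0.54 -0.13  0.07] tiltfix [-0.14 -0.03] open 0.176
```

Emit:
{"op": "jog_arm", "data": {
  "targets": "0.3 0 -2 0 0 0 -1;0 0 -2 0 0 0 -1;0 0 -1.5 0 0 0 -1"
}}

```text
time: 12.25
eef_pos: [0.4977, -0.2542, 0.0759]
tcp_rot: [0.988, -0.157, -0.001, -0.001]
contact_force: [1.5, 3.2, 1.4]
opening: 0.18
```

```bash
python3 st.py
```

```text
t 12.25 u,v mm 9.06 0.15 z 0.0759 tip z 0.0319 F u,v,z -3.53 0.48 1.36 tq [ 0.52 -0.23 -0.01] tiltfix [-0.16 -0.07] open 0.18
```

Emit:
{"op": "jog_arm", "data": {
  "targets": "0 0 -1.5 0 0 0 -1;0 0 -1.5 0 0 0 -1;0 0 -1 0 0 0 -1"
}}

```text
time: 12.5
eef_pos: [0.4977, -0.2541, 0.0711]
tcp_rot: [0.988, -0.157, -0.001, -0.001]
contact_force: [1.3, 1.6, 1.1]
opening: 0.182
```

```bash
python3 st.py
```

```text
t 12.5 u,v mm 9.0 0.18 z 0.0711 tip z 0.0271 F u,v,z -1.95 0.71 1.1 tq [ 0.51 -0.17  0.  ] tiltfix [-0.14 -0.07] open 0.182
```

Emit:
{"op": "jog_arm", "data": {
  "targets": "0 0 -1.5 0 0 0 -1;0 0 -1 0 0 0 -1;0 0 -0.5 0 0 0 -1"
}}

```text
time: 12.75
eef_pos: [0.4977, -0.2541, 0.0676]
tcp_rot: [0.988, -0.157, -0.001, -0.001]
contact_force: [1.1, 2.5, 0.2]
opening: 0.176
```

```bash
python3 st.py
```

```text
t 12.75 u,v mm 9.01 0.2 z 0.0676 tip z 0.0236 F u,v,z -2.76 0.28 0.23 tq [ 0.5  -0.19  0.01] tiltfix [-0.14 -0.07] open 0.176
```

Emit:
{"op": "jog_arm", "data": {
  "targets": "0 0 -1 0 0 0 -1;0 0 -0.6 0 0 0 -1;0 0 -0.3 0 0 0 -1"
}}

```text
time: 13.0
eef_pos: [0.4978, -0.2543, 0.0661]
tcp_rot: [0.988, -0.156, -0.001, -0.001]
contact_force: [-0.2, 2.5, 3.9]
opening: 0.18
```

```bash
python3 st.py
```

```text
t 13.0 u,v mm 9.14 0.29 z 0.0661 tip z 0.0221 F u,v,z -2.33 -0.94 3.93 tq [ 0.58  0.05 -0.01] tiltfix [-0.13 -0.09] open 0.18
```

Emit:
{"op": "jog_arm", "data": {
  "targets": "0 0 -0.6 0 0 0 -1;0 0 -0.4 0 0 0 -1;0 0 0 0 0 0 -1"
}}

```text
time: 13.25
eef_pos: [0.4977, -0.2544, 0.0661]
tcp_rot: [0.988, -0.156, -0.001, -0.001]
contact_force: [0.6, 2.5, 0.7]
opening: 0.179
```

```bash
python3 st.py; python3 look.py l1; python3 - <<'E'
import cv2,numpy as np
p=cv2.imread("pics/l1.png");cv2.imwrite("pics/l1c.png",np.clip(1.6*cv2.resize(p[170:370,80:420],None,fx=2.3,fy=2.3,interpolation=cv2.INTER_CUBIC).astype(float),0,255).astype(np.uint8))
E
```

```text
t 13.25 u,v mm 9.31 0.25 z 0.0661 tip z 0.0221 F u,v,z -2.6 -0.22 0.65 tq [ 0.55 -0.1  -0.01] tiltfix [-0.13 -0.14] open 0.179
13.25 [ 0.4977 -0.2544  0.0661] [ 9.877e-01 -1.563e-01 -1.400e-03 -9.000e-04]
yaw -17.99 tilt fix deg [-0.13 -0.13] F [-0.14  2.7   2.66]
```

View pics/l1c.png

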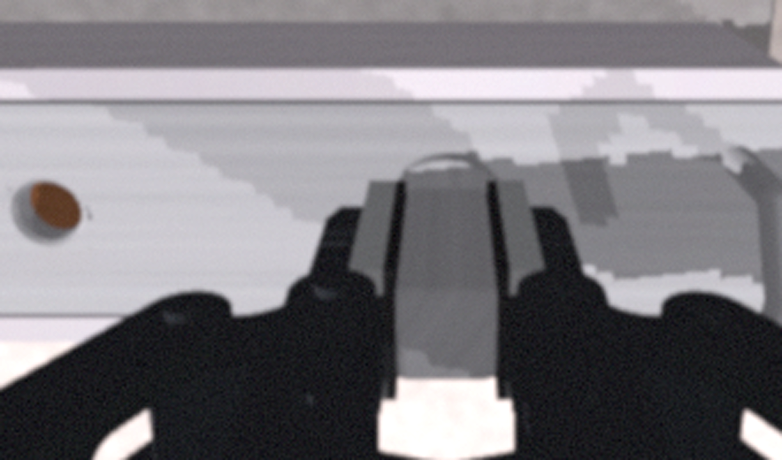

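Emit:
{"op": "jog_arm", "data": {
  "targets": "0.1 0.5 0 0 0 0 -1;0 0 -0.3 0 0 0 -1;0 0 0 0 0 0 -0.2;0 0 0 0 0 0 -0.2;0 0 0 0 0 0 -0.2;0 0 0 0 0 0 -0.2"
}}

```text
time: 13.8
eef_pos: [0.4975, -0.2565, 0.0651]
tcp_rot: [0.988, -0.156, -0.001, 0.002]
contact_force: [-0.7, 0.1, 0.1]
opening: 0.397
```

```bash
python3 st.py; python3 look.py m1
```

```text
t 13.8 u,v mm 11.39 0.67 z 0.0651 tip z 0.0211 F u,v,z 0.16 -0.68 0.12 tq [-0.02  0.03 -0.  ] tiltfix [ 0.23 -0.11] open 0.397
13.8 [ 0.4975 -0.2565  0.0651] [ 9.878e-01 -1.556e-01 -7.000e-04  2.100e-03]
yaw -17.91 tilt fix deg [ 0.22 -0.12] F [ 0.64 -0.52 -0.15]
```

View pics/m1.png

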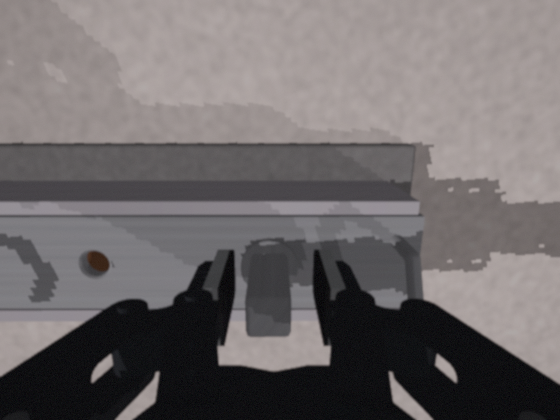

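Emit:
{"op": "jog_arm", "data": {
  "targets": "0.5 1.5 5 0.2 0 0 -0.2;0 0 20 0 0 0 -0.2;0 0 30 0 0 0 0;0 0 35 0 0 0 0.2;-10 0 20 0 0 0 0.2;-10 0 0 0 0 0 0.2;0 0 0 0 0 0 0.2"
}}

```text
time: 14.43
eef_pos: [0.475, -0.2537, 0.1782]
tcp_rot: [0.988, -0.155, -0.003, -0.0]
contact_force: [-0.2, 0.4, -0.6]
opening: 0.602
```

```bash
python3 look.py n1 pin:.058 pin_grip:.082 hole_1:.058;python3 - <<'E'
import cv2,numpy as np
p=cv2.imread("pics/n1.png");cv2.imwrite("pics/n1c.png",np.clip(1.6*cv2.resize(p[100:280,80:420],None,fx=2.3,fy=2.3,interpolation=cv2.INTER_CUBIC).astype(float),0,255).astype(np.uint8))
E
```

```text
14.4333 [ 0.475  -0.2537  0.1782] [ 9.879e-01 -1.553e-01 -3.200e-03 -5.000e-04]
pin 0.63 [262.8 171.7] [ 0.4973 -0.2522  0.058 ]
pin_grip 0.56 [262.1 175.4] [ 0.499 -0.253  0.082]
hole_1 0.85 [159. 174.] [ 0.5197 -0.1772  0.058 ]
hole_1 0.59 [264.2 168.4] [ 0.4994 -0.254   0.058 ]
yaw -17.86 tilt fix deg [-0.28 -0.52] F [-0.01 -0.19  0.5 ]
```

View pics/n1c.png

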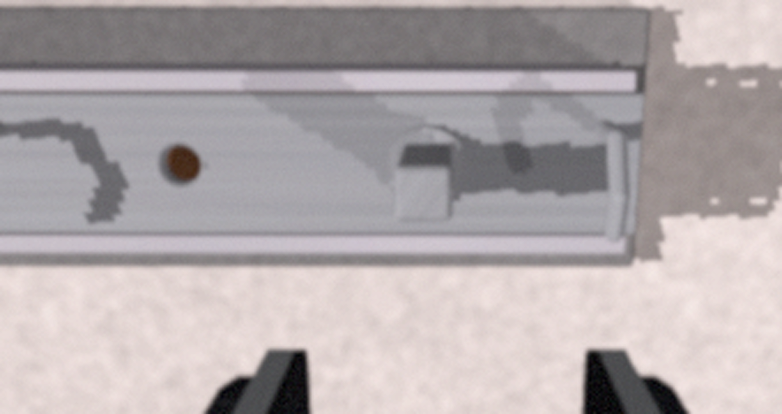

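```bash
python3 - <<'E'
from hole import *
d=np.load("pics/n1.npz");p={k:d[k] for k in d};q=p["pixels"]
a=cv2.resize(q[154:194,139:179],None,fx=10,fy=10,interpolation=cv2.INTER_CUBIC)
s=read_camera("side");b=cv2.resize(s["pixels"][175:235,300:380],None,fx=6,fy=6,interpolation=cv2.INTER_CUBIC)[:400-40]
o=np.zeros((400,400+480,3),np.uint8);o[:,:400]=a;o[:360,400:]=b
cv2.imwrite("pics/n2.png",cv2.resize(np.clip(o*1.6,0,255).astype(np.uint8),None,fx=.9,fy=.9))
u,st,w=hole(p,(159,173));print(u,st,w)
E
```

```text
[158.19266055 171.0733945 ] [  2   1  17  17 218] [ 0.52196682 -0.1774528   0.058     ]
```

View pics/n2.png

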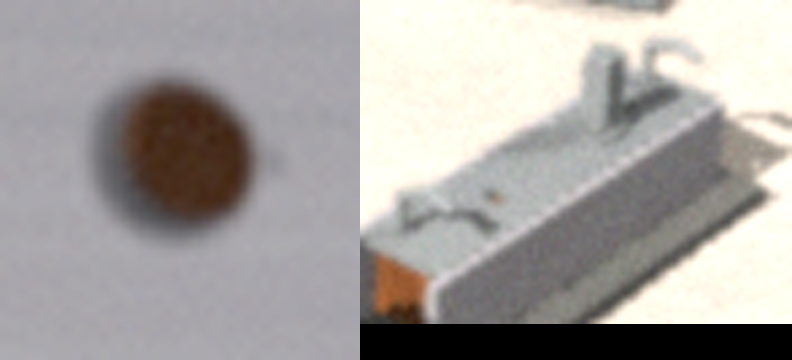

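Emit:
{"op": "jog_arm", "data": {
  "targets": "0 15 15 -0.3 -0.5 0 0.2;0 36 10 0 0 3 0.2;-2 38 0 0 0 3 0.2;-2 38 0 0 0 3 0.2;-2 38 0 0 0 3 0.2;-2 38 0 0 0 3 0.2;-2 38 0 0 0 3 0.2;-2 38 0 0 0 0 0.2;-2 38 0 0 0 0 0.2;-2 38 0 0 0 0 0.2"
}}

```text
time: 15.52
eef_pos: [0.4529, 0.1116, 0.1876]
tcp_rot: [1.0, 0.002, -0.01, -0.002]
contact_force: [1.1, -0.2, 0.1]
opening: 0.6
```

Emit:
{"op": "jog_arm", "data": {
  "targets": "0 38 0 0 0 0 0.2;0 38 0 0 0 0 0.2;0 28 0 0 0 0 0.2;0 0 0 0 0 0 0.2;0 0 0 0 0 0 0.2"
}}

```text
time: 15.93
eef_pos: [0.4473, 0.2279, 0.1805]
tcp_rot: [1.0, 0.008, -0.016, -0.002]
contact_force: [-0.3, -0.9, 0.2]
opening: 0.598
```

```bash
python3 look.py o1 bolt_grip:.064 bolt:.045
```

```text
15.9333 [0.4473 0.2279 0.1805] [ 0.9998  0.0076 -0.0163 -0.0017]
bolt_grip 0.93 [274.   82.7] [0.5282 0.2294 0.064 ]
bolt_grip 0.82 [118.8  95.3] [0.5183 0.3372 0.064 ]
bolt 0.98 [131.5  94.2] [0.5191 0.3357 0.045 ]
yaw 0.66 tilt fix deg [-0.2  -1.81] F [ 0.65  0.22 -0.27]
```

View pics/o1.png

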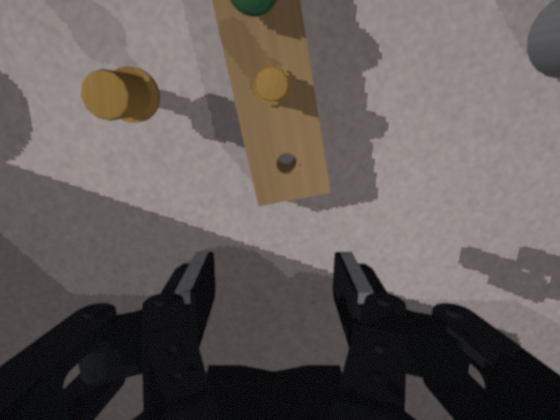

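Bolt look-alikes: the big brass one at (118,95) stands loose on the table, and the small one at (272,83) sits in the stand between the pin's empty hole and the stopper. The small one in the stand fits the description. I'll hover over it and confirm with a crop.

Emit:
{"op": "jog_arm", "data": {
  "targets": "20 0 -10 -0.2 -1.8 0 0.2;25 0.5 -15 -0.1 -0.8 0 0.2;18 0.5 -15 0 0 0 0.2;0 0 -10 0 0 0 0.2;0 0 0 0 0 0 0.2"
}}

```text
time: 16.5
eef_pos: [0.515, 0.2205, 0.1299]
tcp_rot: [1.0, 0.001, 0.009, 0.001]
contact_force: [-0.5, -0.2, -0.9]
opening: 0.603
```

```bash
python3 look.py o2 bolt_grip:.064 bolt:.045;python3 - <<'E'
import cv2,numpy as np
p=cv2.imread("pics/o2.png");cv2.imwrite("pics/o2c.png",np.clip(1.3*cv2.resize(p[60:320,60:400],None,fx=2.2,fy=2.2,interpolation=cv2.INTER_CUBIC).astype(float),0,255).astype(np.uint8))
E
```

```text
16.5 [0.515  0.2205 0.1299] [1.     0.001  0.0091 0.0014]
bolt_grip 0.8 [ 81.3 223.5] [0.5148 0.34   0.064 ]
bolt_grip 0.66 [259.3 202.5] [0.5283 0.2293 0.064 ]
bolt 0.92 [101.2 207.1] [0.5203 0.3359 0.045 ]
bolt 0.78 [260.  194.1] [0.5293 0.2295 0.045 ]
yaw 0.19 tilt fix deg [0.08 1.32] F [ 0.33 -1.16  0.5 ]
```

View pics/o2c.png

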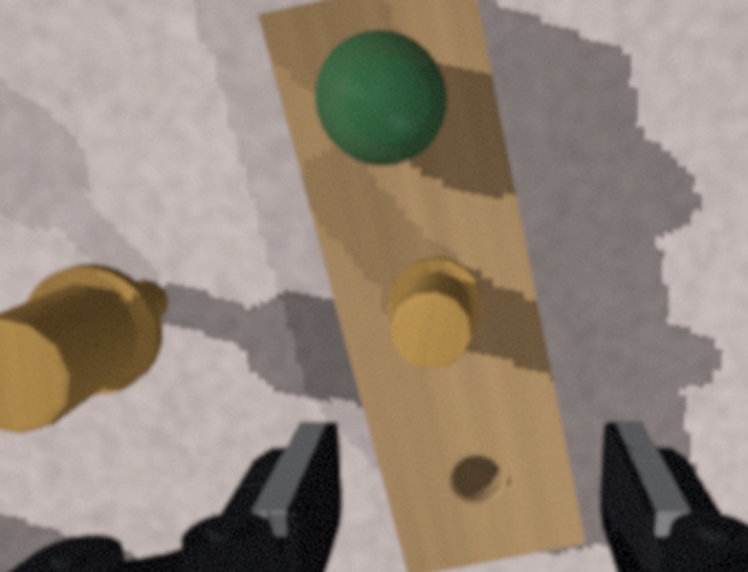

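Emit:
{"op": "jog_arm", "data": {
  "targets": "14 9 -5 0.1 1.3 0 0.2;0 0 -25 0 0.5 0 0.2;0 0 -20 0 0 0 0.2;0 0 -10 0 0 0 0.2;0 0 0 0 0 0 0.2"
}}

```text
time: 17.07
eef_pos: [0.5315, 0.2314, 0.0791]
tcp_rot: [1.0, 0.002, 0.001, -0.002]
contact_force: [-0.2, -0.4, -0.4]
opening: 0.599
```

```bash
python3 look.py o3
```

```text
17.0667 [0.5315 0.2314 0.0791] [ 1.      0.0016  0.001  -0.0018]
yaw 0.19 tilt fix deg [-0.22  0.2 ] F [ 0.01  1.   -0.41]
```

View pics/o3.png

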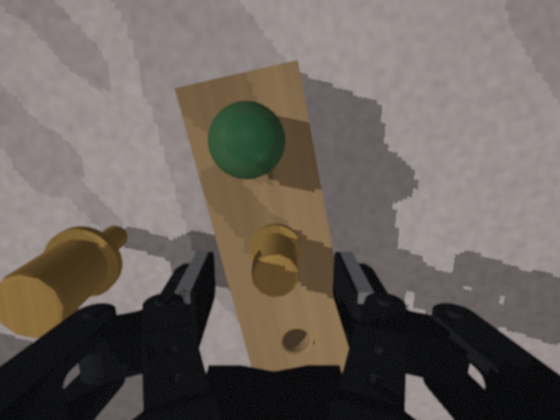

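Emit:
{"op": "jog_arm", "data": {
  "targets": "-3.5 -2 -10 -0.2 0.2 0 0.2;0 0 -10 0 0.3 0 0.2;0 0 -5 0 0 0 0.2;0 0 0 0 0 0 0.2"
}}

```text
time: 17.45
eef_pos: [0.5299, 0.23, 0.0577]
tcp_rot: [1.0, 0.002, 0.0, -0.001]
contact_force: [-0.7, -0.1, -0.4]
opening: 0.605
```

```bash
python3 look.py o4
```

```text
17.45 [0.5299 0.23   0.0577] [ 1.0e+00  1.9e-03  5.0e-04 -8.0e-04]
yaw 0.22 tilt fix deg [-0.1   0.09] F [-0.28  0.02  0.11]
```

View pics/o4.png

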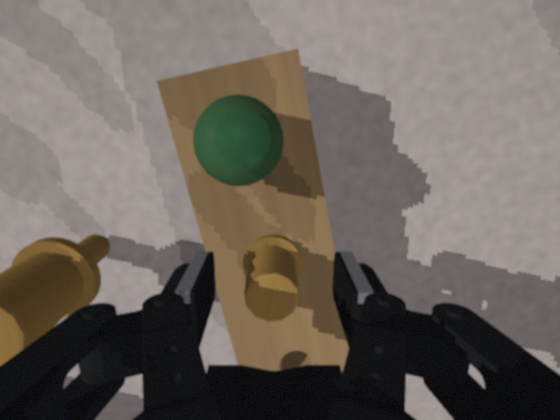

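Emit:
{"op": "jog_arm", "data": {
  "targets": "-1.5 -0.8 -4.5 -0.1 0.1 0 0.2;0 0 -1 0 0 0 -0.2;0 0 0 0 0 0 -1;0 0 0 0 0 0 -1;0 0 0 0 0 0 -1;0 0 0 0 0 0 -1;0 0 0 0 0 0 -1",
  "force": 60
}}

```text
time: 18.08
eef_pos: [0.5294, 0.2295, 0.0532]
tcp_rot: [1.0, 0.002, 0.001, -0.0]
contact_force: [0.3, 0.1, -1.5]
opening: 0.238
```

```bash
python3 look.py o5
```

```text
18.0833 [0.5294 0.2295 0.0532] [ 1.0e+00  1.9e-03  8.0e-04 -2.0e-04]
yaw 0.22 tilt fix deg [-0.02  0.08] F [ 0.01 -0.62 -1.41]
```

View pics/o5.png

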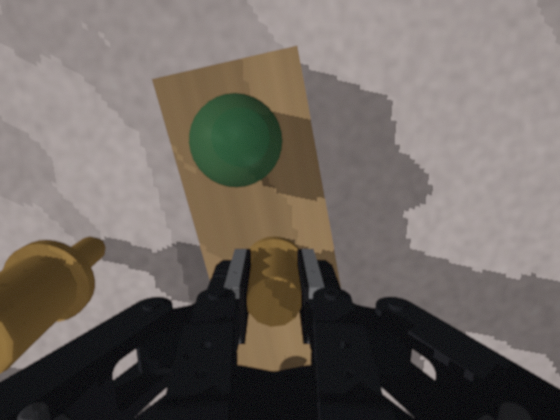

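Emit:
{"op": "jog_arm", "data": {
  "targets": "0 0 10 0 0 0 -1;0 0 30 0 0 0 -1;0 0 35 0 0 0 -1;0 0 35 0 0 0 -1;0 0 30 0 0 0 -1;0 -10 5 0 0 0 -1"
}}

```text
time: 18.63
eef_pos: [0.5259, 0.22, 0.2022]
tcp_rot: [1.0, 0.002, -0.002, -0.001]
contact_force: [0.3, 0.4, -0.4]
opening: 0.233
```

Emit:
{"op": "jog_arm", "data": {
  "targets": "0 -25 4 0 0 0 -1;0 -38 2 0 0 -3 -1;0 -38 2 0 0 -3 -1;0 -38 2 0 0 -3 -1;0 -38 2 0 0 -3 -1;0 -38 2 0 0 -3 -1;0 -38 2 0 0 -3 -1;0 -38 2 0 0 0 -1;0 -30 2 0 0 0 -1;0 0 0 0 0 0 -1"
}}

```text
time: 19.47
eef_pos: [0.5208, -0.117, 0.2269]
tcp_rot: [0.987, -0.159, 0.003, 0.0]
contact_force: [-1.2, 0.4, -0.2]
opening: 0.235
```

```bash
python3 look.py p1 hole_1:.058 pin_grip:.082
```

```text
19.4667 [ 0.5208 -0.117   0.2269] [ 9.872e-01 -1.593e-01  3.100e-03  4.000e-04]
hole_1 0.69 [338.2 167.4] [ 0.5196 -0.177   0.058 ]
hole_1 0.63 [427.7 162.1] [ 0.4991 -0.2536  0.058 ]
hole_1 0.37 [275.7 265. ] [ 0.4475 -0.0945  0.058 ]
pin_grip 0.63 [440.9 169.2] [ 0.4965 -0.2538  0.082 ]
yaw -18.1 tilt fix deg [-0.11  0.26] F [ 0.09 -0.23 -1.04]
```

View pics/p1.png

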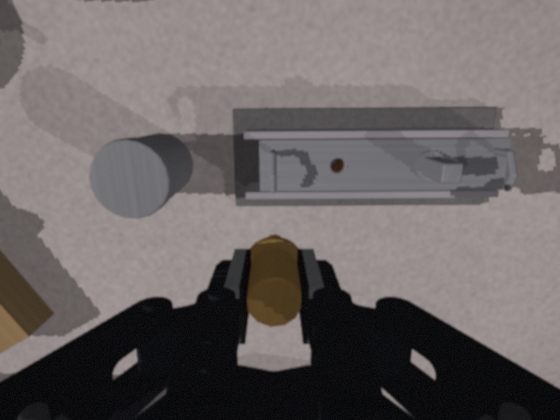

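Emit:
{"op": "jog_arm", "data": {
  "targets": "0 -25 -10 -0.1 0.3 0 -1;0 -25 -20 0 0 0 -1;0 -10 -25 0 0 0 -1;0 0 -25 0 0 0 -1;0 0 -15 0 0 0 -1;0 0 0 0 0 0 -1"
}}

```text
time: 20.12
eef_pos: [0.5217, -0.1649, 0.1288]
tcp_rot: [0.989, -0.151, 0.001, -0.001]
contact_force: [-0.3, 1.3, -1.3]
opening: 0.236
```

```bash
cat > look2.py <<'E'
import sys,cv2,numpy as np
p=cv2.imread(f"pics/{sys.argv[1]}.png");cv2.imwrite(f"pics/{sys.argv[1]}c.png",np.clip(1.6*cv2.resize(p[150:300,180:370],None,fx=4,fy=4,interpolation=cv2.INTER_CUBIC).astype(float),0,255).astype(np.uint8))
E
python3 look.py p2 hole_1:.058; python3 look2.py p2
```

```text
20.1167 [ 0.5217 -0.1649  0.1288] [ 9.886e-01 -1.507e-01  1.400e-03 -8.000e-04]
hole_1 0.7 [294.9 216.9] [ 0.5193 -0.1779  0.058 ]
yaw -17.31 tilt fix deg [0.05 0.41] F [ 0.37 -0.34  0.36]
```

View pics/p2c.png

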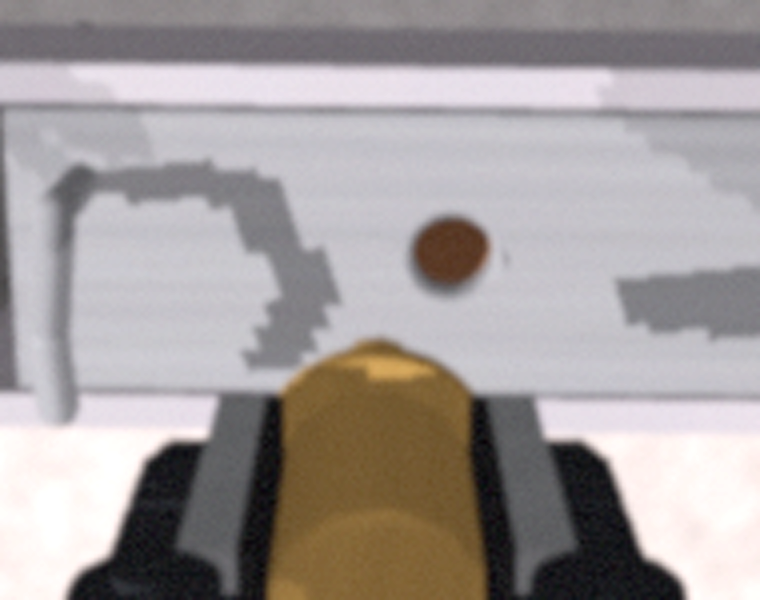

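```bash
python3 - <<'E'
from hole import *
d=np.load("pics/p2.npz");p={k:d[k] for k in d}
for uv in ((292.3,213),(292.9,213.5)): print(atz(p,uv,.058).round(4))
from scipy.spatial.transform import Rotation as R
s=get_state();m=R.from_quat(s["tcp_rot"]).as_matrix();print(proj(p,s["eef_pos"]+m@[0,0,.0382])/1, ((proj(p,s["eef_pos"]+m@[0,0,.0382])-[180,150])*4))
E
```

```text
[ 0.5223 -0.1771  0.058 ]
[ 0.5218 -0.1774  0.058 ]
[274.36078989 235.99278329] [377.44315958 343.97113315]
```

Emit:
{"op": "jog_arm", "data": {
  "targets": "0 -12.5 0 0 0.4 -0.6 -1;0 0 -10 0 0 0 -1;0 0 -12 0 0 0 -1;0 0 -5 0 0 0 -1;0 0 0 0 0 0 -1"
}}

```text
time: 20.63
eef_pos: [0.5275, -0.179, 0.109]
tcp_rot: [0.988, -0.154, 0.005, 0.003]
contact_force: [0.2, -0.5, -0.6]
opening: 0.236
```

```bash
sed -i 's/^B=.*/&/; s/\[\.5003,-\.2455\]/[.5221,-.1775]/; s/-\.044)/-.0382)/' st.py; python3 st.py; python3 look.py p3; python3 look2.py p3
```

```text
t 20.63 u,v mm -0.21 5.61 z 0.109 tip z 0.0708 F u,v,z 0.39 0.33 -0.59 tq [ 0.03 -0.01 -0.02] tiltfix [0.38 0.56] open 0.236
20.6333 [ 0.5275 -0.179   0.109 ] [ 0.988  -0.1543  0.0054  0.0025]
yaw -17.75 tilt fix deg [0.38 0.56] F [ 0.42  0.49 -1.26]
```

View pics/p3c.png

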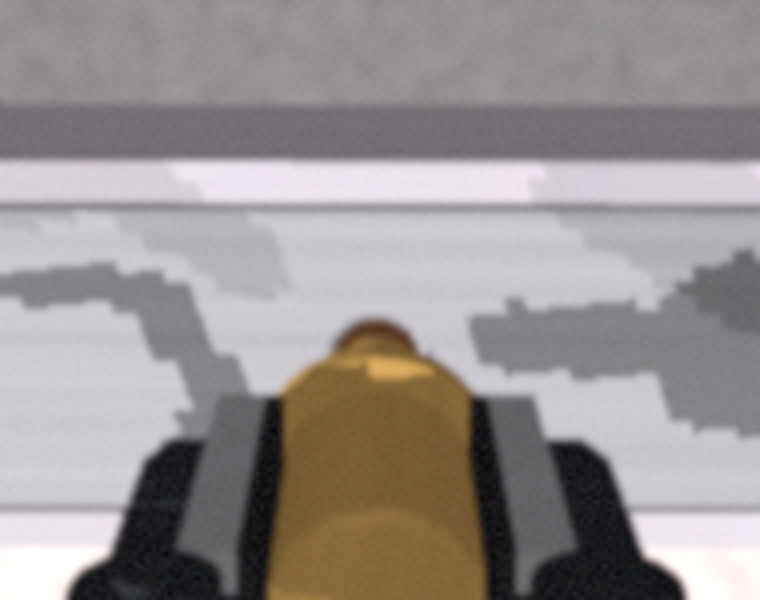

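Emit:
{"op": "jog_arm", "data": {
  "targets": "-5.3 1.5 0 0.4 0.6 0 -1;0 0 -3 0.1 0.2 0 -1;0 0 -3 0 0 0 -1;0 0 0 0 0 0 -1"
}}

```text
time: 21.02
eef_pos: [0.5219, -0.1775, 0.1034]
tcp_rot: [0.988, -0.154, -0.002, -0.001]
contact_force: [-0.3, 0.2, -1.6]
opening: 0.236
```

```bash
python3 st.py; python3 look.py p4; python3 look2.py p4
```

```text
t 21.02 u,v mm 0.05 -0.17 z 0.1034 tip z 0.0652 F u,v,z -0.07 -0.33 -1.6 tq [-0.03  0.02  0.04] tiltfix [-0.15 -0.27] open 0.236
21.0167 [ 0.5219 -0.1775  0.1034] [ 9.880e-01 -1.543e-01 -2.500e-03 -9.000e-04]
yaw -17.75 tilt fix deg [-0.13 -0.24] F [ 0.21  0.23 -1.46]
```

View pics/p4c.png

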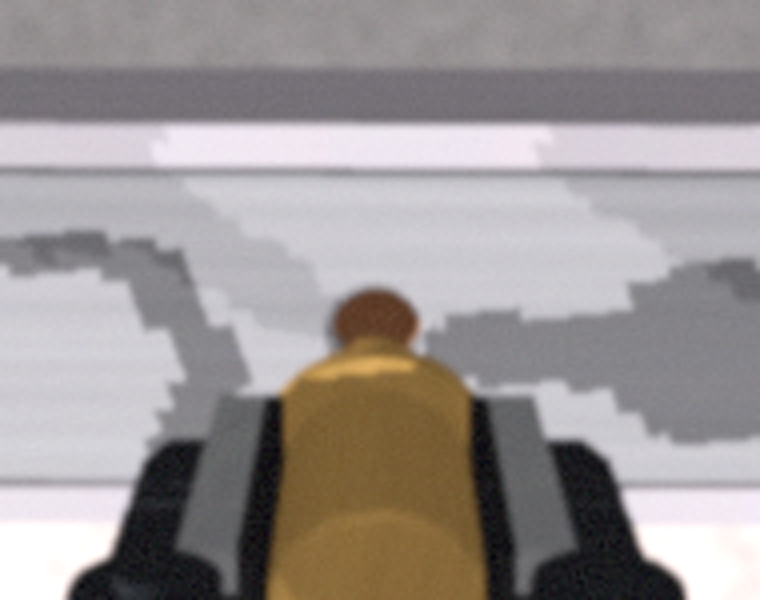

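Well aligned. I'll lower it gently.

Emit:
{"op": "jog_arm", "data": {
  "targets": "0 0 -4 -0.1 -0.2 0 -1;0 0 -3 0 0 0 -1;0 0 -2 0 0 0 -1;0 0 -2 0 0 0 -1"
}}

```text
time: 21.4
eef_pos: [0.5227, -0.1779, 0.0926]
tcp_rot: [0.988, -0.154, 0.001, 0.0]
contact_force: [0.3, -0.2, -1.0]
opening: 0.233
```

```bash
python3 st.py
```

```text
t 21.4 u,v mm 0.16 0.7 z 0.0926 tip z 0.0544 F u,v,z 0.08 0.35 -0.98 tq [ 0.04 -0.02 -0.06] tiltfix [0.03 0.08] open 0.233
```

Emit:
{"op": "jog_arm", "data": {
  "targets": "-0.7 0.2 -2 0 0 0 -1;0 0 -2 0 0 0 -1;0 0 -2 0 0 0 -1"
}}

```text
time: 21.65
eef_pos: [0.5224, -0.1778, 0.0861]
tcp_rot: [0.988, -0.154, 0.001, 0.0]
contact_force: [-0.3, 1.0, -1.2]
opening: 0.233
```

```bash
python3 st.py
```

```text
t 21.65 u,v mm 0.22 0.36 z 0.0861 tip z 0.0479 F u,v,z -0.8 -0.62 -1.22 tq [ 0.03 -0.05 -0.05] tiltfix [0.06 0.14] open 0.233
```

Emit:
{"op": "jog_arm", "data": {
  "targets": "-0.2 0 -2.5 0 0.1 0 -1;0 0 -2.5 0 0 0 -1;0 0 -2.5 0 0 0 -1"
}}

```text
time: 21.9
eef_pos: [0.5224, -0.1779, 0.0781]
tcp_rot: [0.988, -0.154, 0.001, 0.001]
contact_force: [0.0, -0.1, -1.6]
opening: 0.231
```

```bash
python3 st.py
```

```text
t 21.9 u,v mm 0.33 0.4 z 0.0781 tip z 0.0399 F u,v,z 0.05 0.03 -1.59 tq [-0.02 -0.06  0.03] tiltfix [0.08 0.06] open 0.231
```

Emit:
{"op": "jog_arm", "data": {
  "targets": "-0.2 0 -2.5 0 0 0 -1;0 0 -2.5 0 0 0 -1;0 0 -2 0 0 0 -1;0 0 -1 0 0 0 -1"
}}

```text
time: 22.23
eef_pos: [0.5223, -0.178, 0.0689]
tcp_rot: [0.988, -0.154, 0.001, 0.001]
contact_force: [-0.3, -0.9, -0.8]
opening: 0.236
```

```bash
python3 st.py
```

```text
t 22.23 u,v mm 0.37 0.36 z 0.0689 tip z 0.0307 F u,v,z 0.94 -0.0 -0.8 tq [-0.05 -0.08  0.01] tiltfix [0.08 0.08] open 0.236
```

Emit:
{"op": "jog_arm", "data": {
  "targets": "0 0 -1.5 0 0 0 -1;0 0 -1 0 0 0 -1;0 0 -0.7 0 0 0 -1;0 0 -0.5 0 0 0 -1"
}}

```text
time: 22.57
eef_pos: [0.5224, -0.178, 0.0661]
tcp_rot: [0.988, -0.154, 0.0, 0.0]
contact_force: [-1.7, 0.9, 2.9]
opening: 0.238
```

```bash
python3 st.py
```

```text
t 22.57 u,v mm 0.4 0.44 z 0.0661 tip z 0.0279 F u,v,z -0.32 -1.92 2.87 tq [ 0.09  0.21 -0.06] tiltfix [0.05 0.01] open 0.238
```

Emit:
{"op": "jog_arm", "data": {
  "targets": "-0.4 0 -0.7 0 0 0 -1;0 0 -0.4 0 0 0 -1;0 0 0 0 0 0 -1;0 0 0 0 0 0 0;0 0 0 0 0 0 0;0 0 0 0 0 0 0;0 0 0 0 0 0 0"
}}

```text
time: 23.15
eef_pos: [0.5222, -0.1781, 0.0651]
tcp_rot: [0.988, -0.154, 0.001, 0.001]
contact_force: [-0.4, -0.1, 0.3]
opening: 0.497
```

```bash
python3 st.py; python3 look.py q1
```

```text
t 23.15 u,v mm 0.59 0.28 z 0.0651 tip z 0.0269 F u,v,z 0.19 -0.35 0.31 tq [-0.06  0.04 -0.05] tiltfix [0.09 0.07] open 0.497
23.15 [ 0.5222 -0.1781  0.0651] [ 9.880e-01 -1.542e-01  8.000e-04  7.000e-04]
yaw -17.74 tilt fix deg [0.08 0.06] F [-0.52 -0.17 -0.9 ]
```

View pics/q1.png

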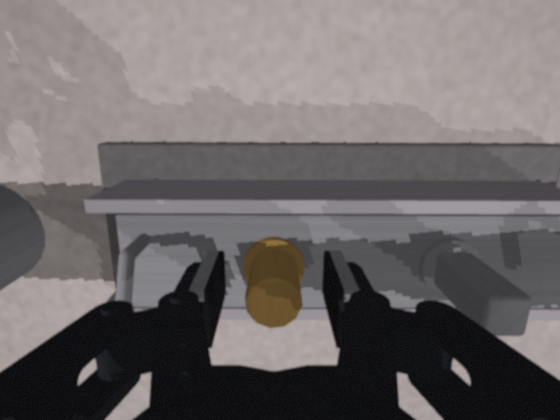

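Both are seated. I'll retract straight up, clear the area and check.

Emit:
{"op": "jog_arm", "data": {
  "targets": "0 0 8 0 0 0 0;0 0 25 0 0 0 0;0 0 30 0 0 0 0;0 0 35 0 0 0 0;-15 0 25 0 0 0 0;-25 0 0 0 0 0 0;0 0 0 0 0 0 0;0 0 0 0 0 0 0"
}}

```text
time: 23.87
eef_pos: [0.4794, -0.1773, 0.196]
tcp_rot: [0.988, -0.154, 0.001, 0.001]
contact_force: [0.4, -0.1, 0.1]
opening: 0.503
```

```bash
python3 look.py r1 bolt:.058 pin:.058 bolt_grip:.077 pin_grip:.082; python3 - <<'E'
from h import *
d=np.load("pics/r1.npz");q=d["pixels"]
a=cv2.resize(q[70:250,120:420],None,fx=2.5,fy=2.5,interpolation=cv2.INTER_CUBIC)
cv2.imwrite("pics/r1c.png",np.clip(a*1.4,0,255).astype(np.uint8))
s=read_camera("side");b=cv2.resize(s["pixels"][165:255,280:390],None,fx=6.5,fy=6.5,interpolation=cv2.INTER_CUBIC)
cv2.imwrite("pics/r1s.png",np.clip(b*1.4,0,255).astype(np.uint8))
cv2.imwrite("pics/r1sf.png",s["pixels"])
E
```

```text
23.8667 [ 0.4794 -0.1773  0.196 ] [ 9.881e-01 -1.540e-01  6.000e-04  1.000e-03]
bolt 0.89 [259.8 144.5] [ 0.5209 -0.1793  0.058 ]
pin 0.77 [360.  144.1] [ 0.4972 -0.2546  0.058 ]
pin 0.33 [359.  145.5] [ 0.4963 -0.2536  0.058 ]
pin 0.24 [294.8 136.7] [ 0.5183 -0.2073  0.058 ]
bolt_grip 0.59 [259.5 150.7] [ 0.5183 -0.1789  0.077 ]
pin_grip 0.62 [366.5 147.3] [ 0.4976 -0.2536  0.082 ]
yaw -17.66 tilt fix deg [-0.05 -0.23] F [-0.16 -0.18 -0.4 ]
```

View pics/r1c.png

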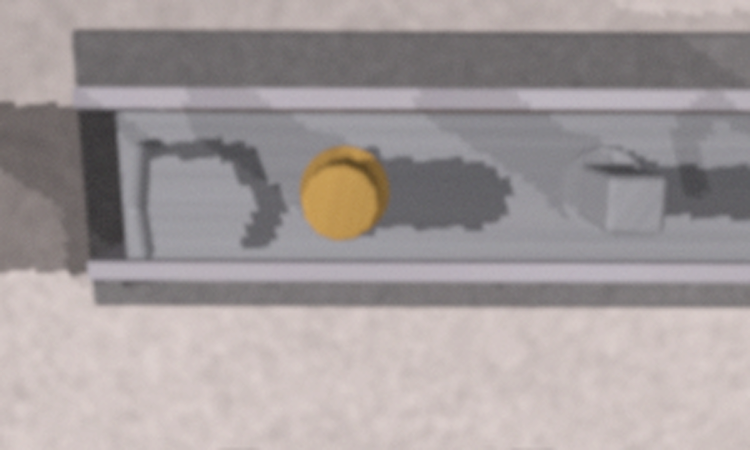

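View pics/r1s.png

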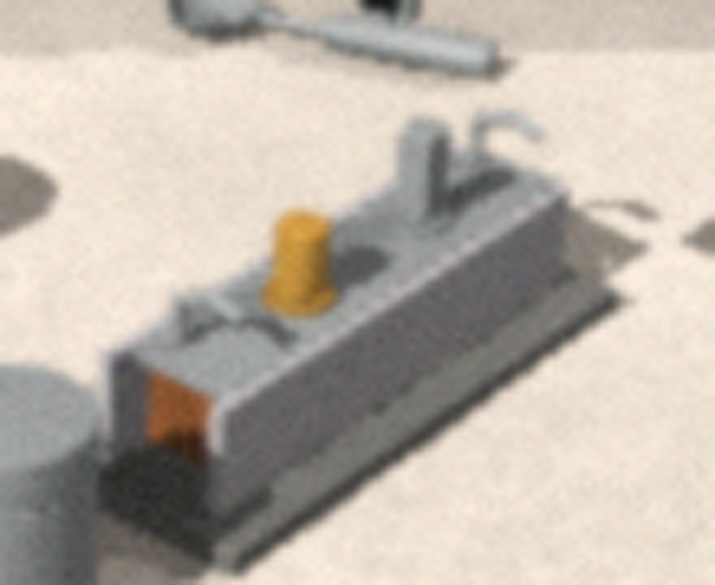

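View pics/r1sf.png

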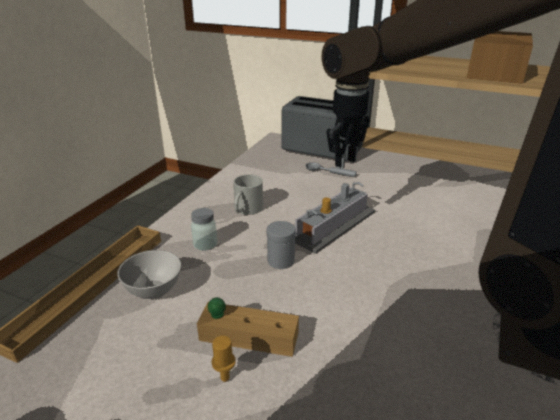

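```bash
python3 -c "
from plant import *
print(sign_off())"
```

```text
the job is handed in; nothing more can be done
None
```

The drift pin and the thumb bolt are both fully in, and I handed the job in at about 24 s; no verdict was reported.

- **Pin:** It went through the plate hole farther from the tea tin. I lowered it lightly onto the batten and slid it along the plate until the tip dropped into the batten's hole. I then eased it down with about 5 N or less, and the plate was drawn about 8 mm into line. I let go and left it there.
- **Bolt:** The small brass bolt from the stand went into the other hole with no resistance until its collar met the plate.

**Last checks**
- **Seating:** In both cases contact came with the tool at 66.1 mm, which puts both collars at the plate's 58 mm top face.
- **Pictures:** The wrist and side pictures show both upright, about 79 mm apart (80 mm expected, within measuring error). The other things on the table look unmoved, and the gripper is clear of everything.
- **Disagreements:** The camera's position for the pin's hole was about 0.5 to 1 mm off from where the pin ended up. The gripper also sprang about 2 mm sideways as it released the pin, but the pin stayed seated.

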